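# Mount the magnifier carriage on the seed-viewing rail

## Task

Fit the magnifier carriage to the seed-viewing rail: slide it onto the dovetail from the rail's open, tapered end, with its clamp knob on the side away from the white viewing plate, and push it gently fully home against the end stop. Then turn the clamp knob on its side clockwise by feel until the jaw bites and is snug, without overtightening it, and let go, with the carriage still home. Leave the jars, the pot, the dibber and the scoop where they are.

Things in the scene. Friction and masses are not known exactly. Their poses are not given: they have to be found in the camera images.
- rail: Fixed aluminium dovetail bar on a dark steel base plate, a white viewing plate along one side. Origin: under the bar's middle, on the table top. +x runs along the bar towards the end stop (the way the carriage slides on), +y points away from the white plate, z up. Base plate: x -73 to 97, y -105 to 35 mm, 8 mm high, white plate to 14 mm high.
- rail_entry (a point): Centre of the bar's top where its full section begins: rail x = -85 mm, z = 30 mm; axes the rail's. From here the bar runs 170 mm to +x; a lead-in tapers 16 mm to -x (tip 3 mm smaller at each side and on top). Section: 32.5 mm wide at the top (upright for 3 mm), undercut flanks at 60 degrees down to 19.8 mm wide at z = 16 mm.
- end_stop: Dark block, 16 mm long, 50 mm wide, that straddles the bar, top 47 mm above the table; fixed somewhere along the bar (contact face at rail x 40 to 75 mm). Origin: on its contact face, which looks to the rail's -x, at the bar's centre line and table height. Axes the rail's.
- carriage_grip (a point): Loose carriage, 0.3 to 0.5 kg, standing on the table. Point: in its black grip block (24 mm along x, 30 along y, 22 to 60 mm above the underside), 46 mm above the underside; 62 mm above the table when on the rail, and then at rail y = 0. +x: sliding direction, to lie along the rail's +x; +y: towards the clamp knob. Best taken with the fingers fore and aft, on the faces across x.
- carriage_front (a point): Middle of the carriage's leading (+x) face: 30 mm ahead of carriage_grip, 28 mm lower; meets the stop's face when home. Axes the carriage's. Body 60 x 60 mm, 22 mm high; a dovetail groove along x in its underside, open at both ends, 14 mm deep, 0.9 mm play to either side of the bar. A lens ring, 50 mm wide, sticks out to -y (centre 82 mm out, 38 to 46 mm above the underside).
- knob_grip (a point): Centre of the knob's wing, where to grip it: 66 mm to the +y side of carriage_grip and 49 mm above the underside (65 mm above the table when on the rail). The wing is an upright flat black bar 34 mm long, 10 mm thick, from 34 to 62 mm above the underside.
- clamp_knob (a joint): Knob angle, rad, upright axis, grows clockwise seen from above (tightening), -0.2 to 2.3; stays where left. At 0.85 the wing's length lies along the carriage's y, at 0 it is 0.85 anticlockwise of that. Free turning takes 0.15 to 0.3 N m; from where the jaw bites (0.35 to 1.5, unknown) the moment rises 0.3 to 0.9 N m per rad, the jaw force 100 to 200 N per rad. Snug: 0.15 N m above free.
- clamp_jaw: Steel jaw in the carriage's knob-side wall, driven 4 mm inwards (to the carriage's -y) per rad of the knob; its sprung pad presses on the bar's flank. As it bites it draws the carriage and knob 1 to 2 mm to +y, which the hand should follow; on letting go the carriage straightens and the jaw force drops by up to a half. Origin: at the carriage's underside centre when the knob is at 0.
- seed_jar_1: Bystander: green-lidded seed jar, 52 mm wide, 69 mm high; origin under its centre.
- seed_jar_3: Bystander: grey-lidded seed jar, 52 mm wide, 69 mm high; origin under its centre.
- pot_3: Bystander: small terracotta pot with soil, 68 mm wide, 58 mm high; origin under its centre.
- dibber: Bystander: wooden dibber lying down, 158 mm long, 28 mm thick; origin under its middle.
- soil_scoop: Bystander: blue plastic soil scoop lying near the water bottle, 184 mm long, 36 mm high; origin under its middle.
Mind the look-alikes: they are no part of the job. What is shaped like the part that bears carriage_grip but turquoise is not meant.

How it is judged (in metres and radians):
On the way, in this order (a step that is already met when the one before it is completed fails the run):
1. the carriage is threaded on the open end of the dovetail, knob on the side away from the white plate, not yet clamped (x of carriage_grip in the frame of rail between -0.085 and -0.01 m and y of carriage_grip in the frame of rail between -0.003 and 0.003 m and z of carriage_grip in the frame of rail between 0.059 and 0.065 m and y of knob_grip in the frame of rail above 0.05 m and contact force between clamp_jaw and rail below 8 N), for 0.2 s.
2. the carriage is home: its front face within 3 mm of the end stop, the jaw not yet tight (x of carriage_front in the frame of end_stop between -0.003 and 0.0015 m and contact force between clamp_jaw and rail below 8 N), for 0.2 s.
At the end, for the whole second after the job is handed in: The carriage sits on the dovetail (within 3 mm across and in height, straight within 0.04 rad), its front face within 3 mm of the end stop, and the clamp jaw presses on the rail with 10 to 34 N after the knob is let go (x of carriage_front in the frame of end_stop between -0.003 and 0.0015 m and y of carriage_grip in the frame of rail between -0.003 and 0.003 m and z of carriage_grip in the frame of rail between 0.059 and 0.065 m and angle between the x axis of carriage_grip and the x axis of rail, either way round below 0.04 rad and contact force between clamp_jaw and rail between 10 and 34 N); the robot touches nothing.
It fails at once if the end stop is rammed with more than 35 N (contact force between end_stop and anything else above 35 N).
It fails at once if the clamp is overtightened (more than 55 N on the jaw) (contact force between clamp_jaw and rail above 55 N).
It fails at once if a bystander is moved more than 25 mm (distance of any of seed_jar_1, seed_jar_3, pot_3, dibber, soil_scoop from where it was at the start of the episode above 0.025 m).
It also fails if it takes over 69 s, if anything falls off the work surface, if the arm or the gripper's body presses on something with over 40 N, if the wrist force passes 120 N, or if a joint passes its speed limit or range.

## Robot

A 6-joint arm with a two-finger parallel gripper is mounted at the origin on the work surface; the furniture and walls round the work are solid. World frame = base frame: x ahead of the robot, y to its left, z up, the work surface at z = 0. Lengths are in m, angles in degrees, forces in N, time in s.
With the tool pointing down it reaches from about 0.4 to 0.825 m from the base axis. Payload 7 kg.
Tool frame: the origin (TCP) lies at the very end of the fingers, on their centre line; the grasp point (between the pads) lies 19 mm behind it (ctrl.tcp_to_grasp is the distance from the TCP to the grasp point, in m); z points along the fingers, x is the direction in which the jaws open and shut, and the axes are right-handed (so a half turn about z gives the same grasp; the last joint's range is limited). The gripper opens to 88 mm and grips with 3 to 60 N. Pads are 19 mm wide; open, the fingers measure 130 mm over their backs; the gripper's body (78 mm by 193 mm) begins 47 mm behind the grasp point.
Start: joints at [-60.384, 20.546, 0.682, 0, -70.136, -16.507], TCP at [0.153, -0.657, 0.188] pointing down, gripper open.
Joint ranges: [-176.03, 176.03], [-82.01, 121.73], [-58.28, 71.71], [-173.87, 95.51], [-174.79, -0.11], [-173.66, 173.66]. Speed limits (degrees/s): [136.94, 136.94, 172.46, 180, 180, 180].

## Interface

Orientations are given as [roll, pitch, yaw] about the fixed x, y, z axes, in that order (R = Rz(yaw) Ry(pitch) Rx(roll)).
In Python, from plant import sensors, vision, ticket, ctrl gives the robot as it stands. The module is installed in compiled form; this text tells all that it offers.
- The arm moves only by the tool drive_tool, never from a script. Its argument "moves" is a list of rows, each a list of 6 numbers: the shift along the tool's x, y, z in units of 0.15 m (1.0 is 0.15 m), then the turn, a rotation vector about the tool's x, y, z in units of 60 degrees (1.0 is 60 degrees). In form: [[dx, dy, dz, rx, ry, rz], ...]. A call has 1 to 8 rows; each row is the pose to reach, as a shift and turn from the pose measured when the call began, along the tool's axes at that moment; what a row does not reach only later rows make up. A row lasts 1/10 s, in which the tool goes at most 50 mm and 8.59 degrees, less where a joint would pass 70% of its speed; a pose out of reach is approached as far as the arm can. A call with a number of a shift or a turn outside -1 to 1 is refused whole. A call with a gripper value outside its range is refused whole. "fingers" is the opening, from -1 (shut) to 1 (fully open), set as the call begins (left out, the last holds). The fingers move at their own pace and stop on an object; the grip force is fixed at half the most. Time passes only in rows, so rows that repeat a pose let the fingers close. It gives the time, the measured TCP pose, the force and the opening at its end, in the units of the state.
- sensors.get_obs(): the state, without advancing time (a new reading comes with each control period).
- vision.snapshot(name): name is "side" or "top" or "wrist"; returns a dict with "pixels" (420x560x3 uint8, red, green, blue), "fx", "fy", "cx", "cy" (pixels), "R" (3x3) and "t" (3): a world point X has camera coordinates R X + t. Camera axes: x right, y down, z forward; pixel columns grow to the right and rows downward; lengths in m; the calibration is good to about 2 mm. The wrist camera is an equidistant fisheye: a pixel r from the principal point sees the ray r / f radians off the axis. A picture is of the moment at which its call begins. There is no depth.
- ticket.close_job(): hands the job in, once; it reports no verdict.
The state is a dict: "clock": time; "joint_pos": joint angles; "qvel": joint speeds; "tau": joint torques, N m; "tool_pos": TCP position; "orientation": TCP orientation; "force": force on the tool from outside, world axes, zero at the start; "moment": the same for the moment, N m; "opening": finger opening in m.
Only numpy, scipy, OpenCV 4.12 (cv2) and the standard library are available. Lean on these libraries where they do the work, as an engineer would, in place of code of your own. Each camera call takes 0.05 s, during which the arm holds its last target.

## Working session

There is one attempt and no reset: what is moved stays moved. The work goes in short steps, Python scripts to look and compute and a tool call to move; the robot and the scene stay as the last step left them, time stands still between calls to the robot, and variables do not carry over. Pictures are saved under pics/ and viewed, and the job is handed in when it is done.

Besides the shell and the picture viewer there is one more tool, called after ">>>" as a command line: name --pt "numbers of a row" for each row, then --argument value for the rest. drive_tool: Moves the arm, as the interface text tells. Shifts and turns lie within -1 to 1; 1 stands for 0.15 m of shift or 60 degrees of turn. Its arguments: {"type":"object","properties":{"moves":{"type":"array"},"fingers":{"type":"number"}},"required":["moves"]}

```bash
mkdir -p pics; cat > h.py <<'E'
import numpy as np, cv2
from plant import sensors, vision, ticket, ctrl
from scipy.spatial.transform import Rotation as Rn
def snap(n,f):
    s=vision.snapshot(n); cv2.imwrite('pics/'+f,s['pixels'][:,:,::-1]); 
    np.savez('pics/'+f+'.npz',**{k:np.array(v) for k,v in s.items()}); return s
def load(f): return dict(np.load('pics/'+f+'.npz'))
def ray(s,u,v,fish=False):
    x=(u-s['cx'])/s['fx'];y=(v-s['cy'])/s['fy']
    if fish:
        r=np.hypot(x,y); d=np.array([np.sin(r)*x/max(r,1e-9),np.sin(r)*y/max(r,1e-9),np.cos(r)])
    else: d=np.array([x,y,1.])
    R=np.array(s['R']);t=np.array(s['t'])
    return -R.T@t, R.T@d
def onz(s,u,v,z,fish=False):
    o,d=ray(s,u,v,fish); return o+d*(z-o[2])/d[2]
def proj(s,X):
    c=np.array(s['R'])@np.array(X)+np.array(s['t']); return c[0]/c[2]*s['fx']+s['cx'],c[1]/c[2]*s['fy']+s['cy']
E
python3 - <<'E'
from h import *
for n in('top','side','wrist'):
    s=snap(n,n+'0.png'); print(n,s['fx'],s['cx'],s['cy'],(-np.array(s['R']).T@s['t']).round(3),np.array(s['R']).round(2).tolist())
print(sensors.get_obs())
E
```

```text
top 383.8442034310661 278.75582930201006 208.36406570351113 [ 0.338 -0.04   1.071] [[0.02, -1.0, -0.02], [-0.99, -0.02, -0.16], [0.16, 0.02, -0.99]]
side 538.0074987217112 278.07717977753566 199.09453037950723 [ 0.53  -1.508  1.206] [[1.0, 0.05, 0.01], [0.04, -0.61, -0.79], [-0.03, 0.79, -0.61]]
wrist 325.19226210127806 284.20832421594986 212.70780443762678 [ 0.088 -0.672  0.384] [[-0.23, 0.97, 0.0], [0.94, 0.22, 0.24], [0.24, 0.06, -0.97]]
{'clock': 0.15, 'joint_pos': array([-6.03855673e+01,  2.05819531e+01,  6.44948701e-01, -1.33127614e-02,
       -7.01349551e+01, -1.65059683e+01]), 'qvel': array([ 0.12523719, -0.14708129,  0.31526029,  0.00921644, -0.07913906,
        0.02807814]), 'tau': array([-2.78719082e-03, -5.83274603e+01,  2.93288594e+01,  7.00130448e+00,
        8.71173019e-03, -1.23956479e-04]), 'tool_pos': array([ 0.15294113, -0.65701565,  0.18713604]), 'orientation': array([-1.79991554e+02, -7.25502017e-02,  1.03103927e+02]), 'force': array([ 0.20347623, -0.09067233,  0.47270642]), 'moment': array([ 0.03164693,  0.00709333, -0.03941341]), 'opening': 0.08768977298450613}
```

View pics/top0.png

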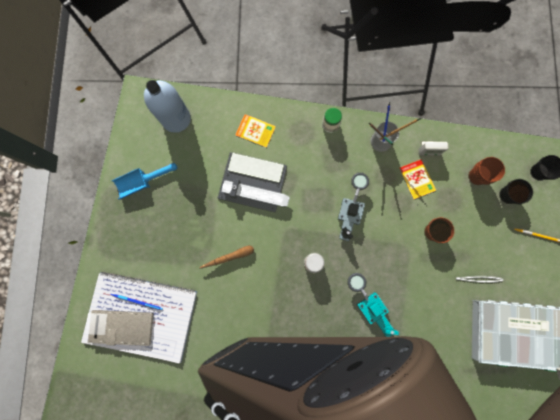

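View pics/side0.png

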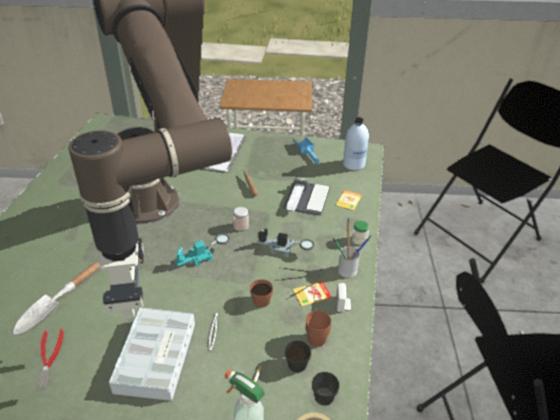

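View pics/wrist0.png

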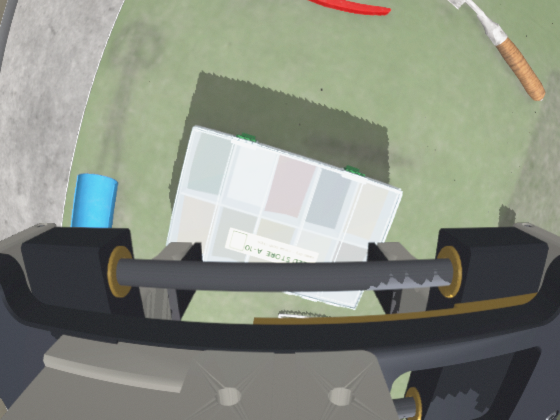

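```bash
python3 - <<'E'
from h import *
a=cv2.imread('pics/top0.png')
c=cv2.resize(a[140:260,205:385],None,fx=4.4,fy=4.4,interpolation=cv2.INTER_CUBIC); cv2.imwrite('pics/c1.png',c)
a=cv2.imread('pics/side0.png')
c=cv2.resize(a[165:265,235:335],None,fx=6,fy=6,interpolation=cv2.INTER_CUBIC); cv2.imwrite('pics/c2.png',c)
E
```

```text
(no output)
```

View pics/c1.png

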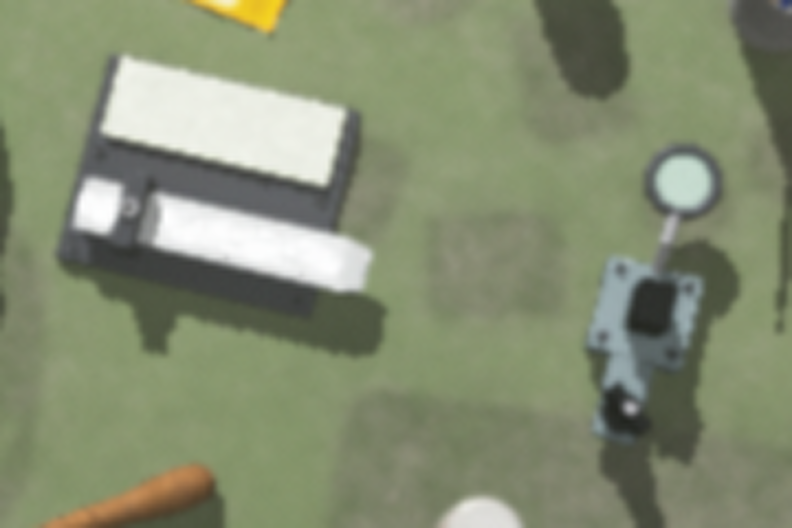

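View pics/c2.png

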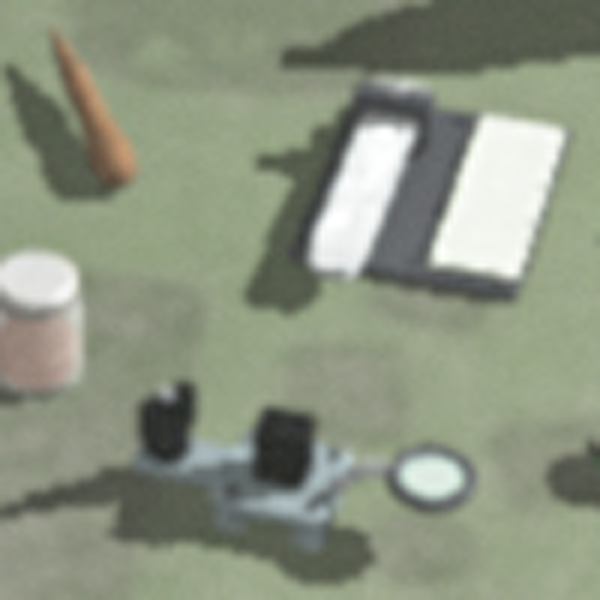

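```bash
python3 - <<'E'
from h import *
s=load('top0.png')
def P(n,u,v,z): print(n,onz(s,u/4.4+205,v/4.4+140,z).round(4))
P('grip',652,307,.06);P('knob',626,410,.06);P('lens',683,182,.042)
P('entry bar end',345,265,.03);P('bar c stop',150,218,.03)
for u,v in((120,55),(358,108),(328,188),(100,130)):P('wp',u,v,.014)
o=sensors.get_obs();T=Rn.from_euler('xyz',o['orientation'],degrees=True)
w=load('wrist0.png');c=-w['R'].T@w['t'];print('cam in tool',T.inv().apply(c-o['tool_pos']),(w['R']@T.as_matrix()).round(3))
E
```

```text
grip [ 0.4984 -0.2141  0.06  ]
knob [ 0.4357 -0.1982  0.06  ]
lens [ 0.5803 -0.2368  0.042 ]
entry bar end [ 0.5256 -0.0279  0.03  ]
bar c stop [0.5532 0.0957 0.03  ]
wp [0.6642 0.1217 0.014 ]
wp [ 0.6316 -0.0338  0.014 ]
wp [ 0.5784 -0.0157  0.014 ]
wp [0.6138 0.1325 0.014 ]
cam in tool [ 0.00058182 -0.06621694 -0.19690398] [[ 1.     0.    -0.   ]
 [-0.     0.97  -0.245]
 [-0.     0.245  0.97 ]]
```

>>> drive_tool --pt "0.785 0.97 0 0 0 0" --pt "0.785 0.97 0 0 0 0" --pt "0.785 0.97 0 0 0 0" --pt "0.785 0.97 0 0 0 0" --fingers 1

```text
clock: 0.55
tool_pos: [0.269, -0.5072, 0.1871]
orientation: [-180.0, -0.1, 103.1]
force: [0.5, -0.8, 0.8]
opening: 0.0876
```

>>> drive_tool --pt "0.785 0.97 0 0 0 0" --pt "0.785 0.97 0 0 0 0" --pt "0.785 0.97 0 0 0 0" --pt "0.785 0.97 0 0 0 0"

```text
clock: 0.95
tool_pos: [0.385, -0.3573, 0.1874]
orientation: [180.0, -0.1, 103.2]
force: [0.1, -0.9, 0.1]
opening: 0.088
```

>>> drive_tool --pt "0.785 0.7 0 0 0 0.45" --pt "0.785 0.7 0 0 0 0.45" --pt "0.785 0.7 0 0 0 0.45" --pt "0.785 0.7 0 0 0 0.45" --pt "0.785 0.7 0 0 0 0.45"

```text
clock: 1.45
tool_pos: [0.4618, -0.2161, 0.1876]
orientation: [-180.0, -0.1, 76.2]
force: [-0.6, 0.4, -0.0]
opening: 0.0872
```

```bash
python3 - <<'E'
from h import *
for n in('top','wrist'): snap(n,n+'1.png')
E
```

```text
(no output)
```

View pics/wrist1.png

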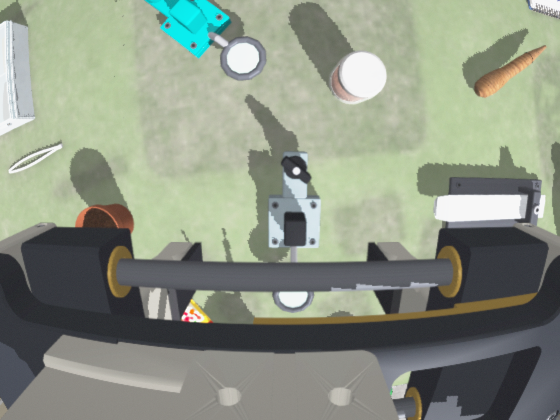

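```bash
python3 - <<'E'
from h import *
a=cv2.imread('pics/wrist1.png')
c=cv2.resize(a[140:265,240:350],None,fx=6,fy=6,interpolation=cv2.INTER_CUBIC)[:600]; c=cv2.resize(a[145:260,245:345],None,fx=5,fy=5,interpolation=cv2.INTER_CUBIC); cv2.imwrite('pics/c3.png',c)
E
```

```text
(no output)
```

View pics/c3.png

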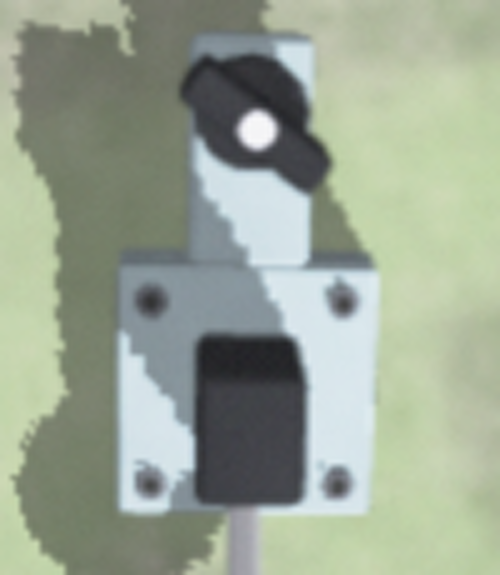

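>>> drive_tool --pt "0.9 0.25 0 0 0 0" --pt "0.9 0.25 0 0 0 0" --pt "0.9 0.25 0 0 0 0" --pt "0.9 0.25 0 0 0 0"

```text
clock: 1.95
tool_pos: [0.5306, -0.0937, 0.1873]
orientation: [-180.0, -0.1, 76.5]
force: [-0.7, -1.1, -0.0]
opening: 0.088
```

>>> drive_tool --pt "0.7 0.25 0 0 0 0" --pt "0.7 0.25 0 0 0 0" --pt "0.7 0.25 0 0 0 0" --pt "0.7 0.25 0 0 0 0"

```text
clock: 2.35
tool_pos: [0.5921, 0.0, 0.1865]
orientation: [-179.9, -0.1, 76.6]
force: [-0.7, -0.8, -1.0]
opening: 0.0872
```

```bash
python3 - <<'E'
from h import *
for n in('top','wrist'): snap(n,n+'2.png')
E
```

```text
(no output)
```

View pics/wrist2.png

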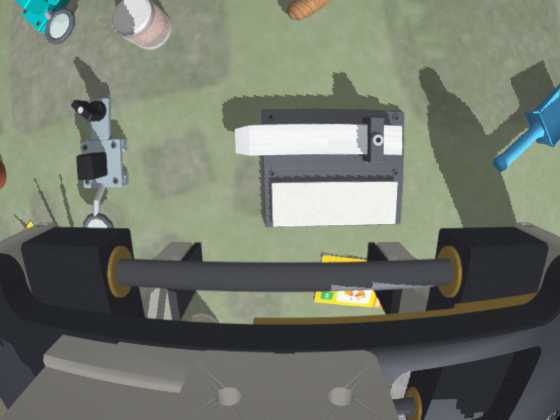

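```bash
python3 - <<'E'
from h import *
a=cv2.imread('pics/wrist2.png')
c=cv2.resize(a[100:235,225:415],None,fx=4.2,fy=4.2,interpolation=cv2.INTER_CUBIC); cv2.imwrite('pics/c4.png',c)
E
```

```text
(no output)
```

View pics/c4.png

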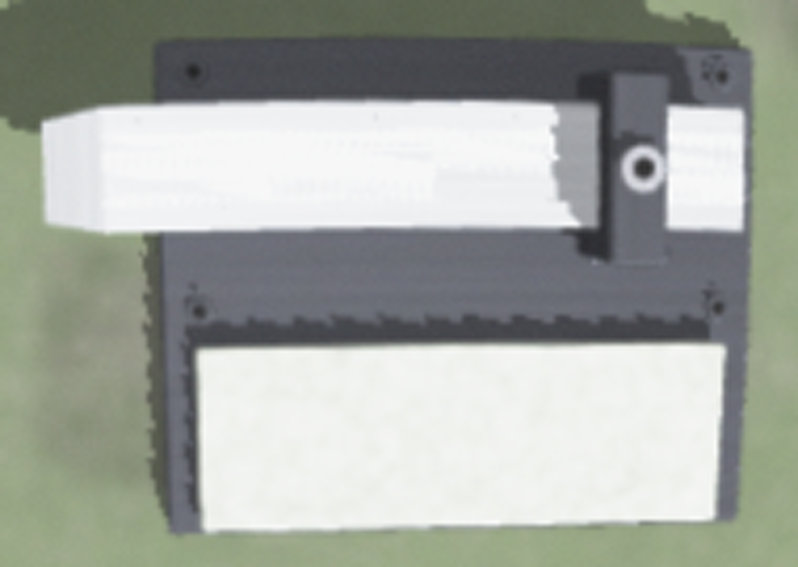

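```bash
cat > m1.py <<'E'
from h import *
s=load('wrist2.png'); g=cv2.cvtColor(s['pixels'],cv2.COLOR_RGB2GRAY).astype(float)
F=lambda u,v,z,s=s: onz(s,u,v,z,True)
def edge(prof,th,first=True):
    ab=prof>th; i=np.where(ab[1:]!=ab[:-1])[0]
    i=i[0] if first else i[-1]
    return i+(th-prof[i])/(prof[i+1]-prof[i])
c2=lambda u,v:((u+.5)/4.2-.5+225,(v+.5)/4.2-.5+100)
T=[];B=[]
for u in range(252,352):
    col=g[115:165,u]; m=np.where(col>190)[0]; 
    lo,hi=m[0],m[-1]
    # subpixel at half between bar and outside
    def sub(i,d):
        th=(col[i+2*d*-1]+col[i+3*d])/2
        p=col[[i-2*d+k*d for k in range(6)]]; 
        return i-2*d+d*edge(p,th)
    T.append(F(u,115+sub(lo,-1),.03)); B.append(F(u,115+sub(hi,1),.03))
T=np.array(T);B=np.array(B)
def fit(P):
    c=np.median(P,0); l=cv2.fitLine(P[:,:2].astype(np.float32),cv2.DIST_HUBER,0,1e-4,1e-4).ravel()
    if l[1]<0:l[:2]*=-1
    return l
lt,lb=fit(T),fit(B)
print('angles',np.degrees(np.arctan2(lt[1],lt[0])),np.degrees(np.arctan2(lb[1],lb[0])))
n=lambda a:np.array([-np.sin(a),np.cos(a)])
a=(np.arctan2(lt[1],lt[0])+np.arctan2(lb[1],lb[0]))/2
ot,ob=n(a)@lt[2:],n(a)@lb[2:]
print('width mm',(ot-ob)*1e3)
ex=np.array([np.cos(a),np.sin(a)])
yc=(ot+ob)/2
for nm,u,v,z in(('fullsec top',103,103,.03),('fullsec bot',106,232,.03),('tip top',43,120,.027),('tip bot',46,222,.027),('bar end top',743,108,.03),('bar end bot',743,231,.03),
  ('base BL tl',153,42,.008),('base tr',751,47,.008),('base br',736,519,.008),('base bl',170,532,.008),
  ('stop front top y+',610,72,.047),('stop front top y-',606,262,.047),('stop back',668,73,.047),('stop back',666,262,.047),
  ('wp',197,348,.014),('wp',726,345,.014),('wp',716,520,.014),('wp',203,530,.014)):
    p=F(*c2(u,v),z)[:2]; print(nm,p.round(4),'along',round(ex@p*1e3,1),'across',round((n(a)@p-yc)*1e3,1))
print('a',np.degrees(a),'yc',yc)
E
python3 m1.py
```

```text
angles 77.6259 77.6552
width mm 33.156395
fullsec top [ 0.5086 -0.0198] along 89.5 across 17.3
fullsec bot [ 0.5414 -0.0272] along 89.3 across -16.3
tip top [ 0.5087 -0.0364] along 73.3 across 13.6
tip bot [ 0.535  -0.0423] along 73.2 across -13.3
bar end top [0.5456 0.1457] along 259.1 across 16.6
bar end bot [0.5783 0.1391] along 259.6 across -16.8
base BL tl [ 0.4945 -0.0047] along 101.3 across 34.4
base tr [0.53   0.1602] along 269.9 across 34.9
base br [0.6657 0.1308] along 270.2 across -103.9
base bl [ 0.6296 -0.0337] along 101.9 across -103.8
stop front top y+ [0.5294 0.1062] along 217.1 across 24.0
stop front top y- [0.5762 0.0951] along 216.3 across -24.1
stop back [0.5324 0.1212] along 232.4 across 24.2
stop back [0.5795 0.1108] along 232.3 across -24.0
wp [ 0.5789 -0.0128] along 111.4 across -49.8
wp [0.6117 0.1338] along 261.6 across -50.5
wp [0.6623 0.1227] along 261.6 across -102.3
wp [ 0.6296 -0.0237] along 111.6 across -101.7
a 77.64055 yc -0.51838225
```

```bash
python3 - <<'E'
from h import *
s=load('wrist1.png')
c2=lambda u,v:((u+.5)/5-.5+245,(v+.5)/5-.5+145)
F=lambda u,v,z: onz(s,*c2(u,v),z,True)[:2]
d=lambda p,q:np.degrees(np.arctan2(*(p-q)[::-1]))
body=[F(*p,.022) for p in((119,267),(377,269),(369,514),(119,513))]
print('body',np.round(body,4).tolist(),'c',np.mean(body,0),[np.linalg.norm(body[i]-body[i-1]).round(4) for i in range(4)],'ang x',d(body[1],body[0]),d(body[2],body[3]),'y',d(body[0],body[3]),d(body[1],body[2]))
sc=[F(*p,.022) for p in((151,300),(343,301),(337,484),(151,483))]
print('screws c',np.mean(sc,0),d(sc[1],sc[0]),d(sc[2],sc[3]))
bl=[F(*p,.060) for p in((196,381),(304,381),(304,506),(196,506))]
print('block',np.mean(bl,0),[np.linalg.norm(bl[i]-bl[i-1]).round(4) for i in range(4)],d(bl[1],bl[0]))
k=F(257,130,.062);print('knob',k, d(k,np.mean(sc,0)),np.linalg.norm(k-np.mean(sc,0)))
w1,w2=F(196,79,.062),F(315,172,.062); print('wing',np.linalg.norm(w1-w2),d(w2,w1),(w1+w2)/2)
E
```

```text
body [[0.4643, -0.2362], [0.4786, -0.1791], [0.5364, -0.1933], [0.5219, -0.251]] c [ 0.50030909 -0.21489514] [np.float64(0.0595), np.float64(0.0589), np.float64(0.0595), np.float64(0.0595)] ang x 75.91057328532911 75.92638437222125 y 165.5947725610556 166.15615050186915
screws c [ 0.50027863 -0.21504841] 76.0313768084919 75.86878963898516
block [ 0.50040926 -0.21530471] [np.float64(0.0275), np.float64(0.0224), np.float64(0.0276), np.float64(0.0229)] 76.27117089344046
knob [ 0.43628927 -0.19884674] 165.79169498448505 0.0660085736678743
wing 0.030270696062803557 38.31020020552885 [ 0.43537517 -0.19886236]
```

>>> drive_tool --pt "-0.77 -0.132 0 0 0 0" --pt "-0.77 -0.132 0 0 0 0" --pt "-0.77 -0.132 0 0 0 0"

```text
clock: 2.75
tool_pos: [0.5417, -0.1133, 0.1873]
orientation: [-179.9, -0.0, 76.3]
force: [0.0, -0.3, 0.1]
opening: 0.0875
```

>>> drive_tool --pt "-0.77 -0.132 0 0 0 0.011" --pt "-0.77 -0.132 0 0 0 0.011" --pt "-0.77 -0.132 0 0 0 0.011" --pt "-0.77 -0.132 0 0 0 0.011"

```text
clock: 3.15
tool_pos: [0.4925, -0.2242, 0.1876]
orientation: [-179.9, -0.0, 75.4]
force: [-0.1, 0.9, 0.1]
opening: 0.0877
```

```bash
cat >> h.py <<'E'
def go(p,yaw=None):
    o=sensors.get_obs();T=Rn.from_euler('xyz',o['orientation'],degrees=True)
    tgt=Rn.from_euler('xyz',[180,0,o['orientation'][2] if yaw is None else yaw],degrees=True)
    print('t',o['clock'],'at',o['tool_pos'].round(4),o['orientation'].round(2),'F',o['force'].round(1),'M',o['moment'].round(2))
    print('cmd',(T.inv().apply(np.array(p)-o['tool_pos'])/.15).round(4),(np.degrees((T.inv()*tgt).as_rotvec())/60).round(4))
E
python3 - <<'E'
from h import *
go([.5003,-.215,.036],75.95)
E
```

```text
t 3.15 at [ 0.4925 -0.2242  0.1876] [-1.7989e+02 -4.0000e-02  7.5370e+01] F [-0.1  0.9  0.1] M [-0.02 -0.07 -0.02]
cmd [0.0719 0.0365 1.0109] [-0.0018 -0.0006 -0.0096]
```

>>> drive_tool --pt "0.072 0.0365 0.3 0 0 -0.01" --pt "0.072 0.0365 0.6 0 0 -0.01" --pt "0.072 0.0365 0.85 0 0 -0.01" --pt "0.072 0.0365 1 0 0 -0.01" --pt "0.072 0.0365 1 0 0 -0.01" --pt "0.072 0.0365 1 0 0 -0.01"

```text
clock: 3.75
tool_pos: [0.5003, -0.2154, 0.0383]
orientation: [-179.9, -0.0, 76.0]
force: [-0.4, 1.4, 1.0]
opening: 0.0876
```

```bash
python3 - <<'E'
from h import *
go([.5003,-.215,.036],75.95)
snap('wrist','wrist3.png')
E
```

```text
t 3.75 at [ 0.5003 -0.2154  0.0383] [-1.7989e+02 -2.0000e-02  7.5970e+01] F [-0.4  1.4  1. ] M [-0.03 -0.1  -0.01]
cmd [ 0.0024 -0.0007  0.0153] [-0.0019 -0.0003  0.0003]
```

View pics/wrist3.png

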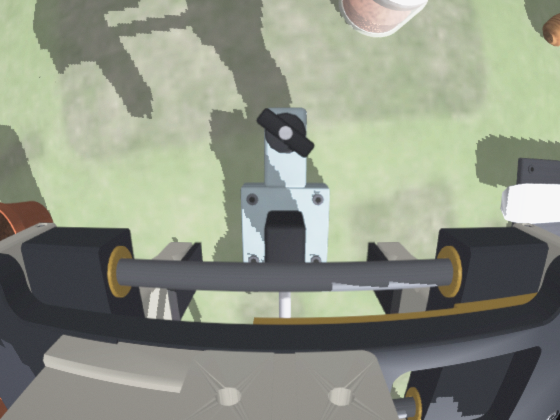

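>>> drive_tool --pt "0 0 0.015 0 0 0" --pt "0 0 0.015 0 0 0" --pt "0 0 0.015 0 0 0" --pt "0 0 0.015 0 0 0" --pt "0 0 0.015 0 0 0" --pt "0 0 0.015 0 0 0" --pt "0 0 0.015 0 0 0" --pt "0 0 0.015 0 0 0" --fingers -1

```text
clock: 4.6
tool_pos: [0.5011, -0.2154, 0.0368]
orientation: [-180.0, -0.0, 76.0]
force: [0.0, -0.0, -0.5]
opening: 0.0292
```

```bash
python3 - <<'E'
from h import *
go([.5003,-.215,.085],75.95)
E
```

```text
t 4.6 at [ 0.5011 -0.2154  0.0368] [-1.7999e+02 -3.0000e-02  7.5980e+01] F [ 0.  -0.  -0.5] M [-0.03 -0.03 -0.02]
cmd [ 0.0013 -0.0058 -0.3215] [-0.0002 -0.0006  0.0005]
```

>>> drive_tool --pt "0 0 0 0 0 0" --pt "0 0 0 0 0 0" --pt "0 0 0 0 0 0"

```text
clock: 4.9
tool_pos: [0.5011, -0.2154, 0.0368]
orientation: [-180.0, -0.0, 76.0]
force: [-0.7, -0.3, -0.9]
opening: 0.0054
```

>>> drive_tool --pt "0 0 -0.05 0 0 0" --pt "0 0 -0.12 0 0 0" --pt "0 0 -0.2 0 0 0" --pt "0 0 -0.2 0 0 0" --pt "0 0 -0.2 0 0 0"

```text
clock: 5.4
tool_pos: [0.5015, -0.2154, 0.0675]
orientation: [179.9, -0.1, 76.0]
force: [0.7, -0.8, 0.1]
opening: 0.0001
```

```bash
cat >> h.py <<'E'
A=np.radians(77.64); EX=np.array([np.cos(A),np.sin(A)]); NY=np.array([-np.sin(A),np.cos(A)]); YC=-.51838; XO=.1742
def rail(x,y): return EX*(x+XO)+NY*(y+YC)
def torail(p): p=np.array(p)[:2]; return np.array([EX@p-XO,NY@p-YC])
E
python3 - <<'E'
from h import *
snap('wrist','wrist4.png')
o=sensors.get_obs();print(o['opening'],o['force'],torail(o['tool_pos']))
p=rail(-.142,0); go([*p,.0545],77.64)
E
```

```text
0.0005598457247101056 [-0.12645804  0.03885031 -1.07932936] [-0.27725669 -0.01719196]
t 5.45 at [ 0.5011 -0.2153  0.067 ] [ 1.7998e+02 -5.0000e-02  7.5970e+01] F [-0.1  0.  -1.1] M [-0.1   0.01  0.01]
cmd [ 0.8979 -0.1409  0.0838] [ 0.0003 -0.0008 -0.0278]
```

View pics/wrist4.png

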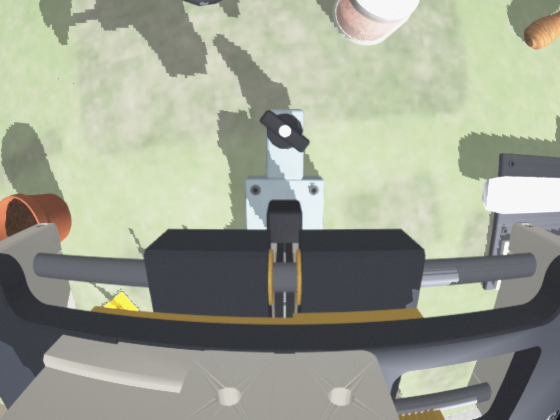

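```bash
python3 - <<'E'
from h import *
for f,pts in(('wrist3.png',(('knob',286,131,.062),('blk near top edge',285,220,.06),('body corner',244,185,.022),('body corner',328,185,.022))),('wrist4.png',(('knob',285,131,.062),('blk near top edge',285,208,.06),('body',247,179,.022),('body',323,179,.022)))):
    s=load(f)
    c=-s['R'].T@s['t']; print(f,'cam',c.round(4))
    for n,u,v,z in pts:
        p=onz(s,u,v,z,True); print(n,p.round(4))
    for X in((.5003,-.215,.06),(.5003,-.215,.046),(.5011,-.2153,.0368),(.5011,-.2153,.067)):
        q=s['R']@np.array(X)+s['t']; th=np.arctan2(np.hypot(q[0],q[1]),q[2]); r=th*s['fx']; h=np.hypot(q[0],q[1]); print(X,(s['cx']+r*q[0]/h).round(1),(s['cy']+r*q[1]/h).round(1))
a=cv2.imread('pics/wrist4.png'); cv2.imwrite('pics/c5.png',cv2.resize(a[160:330,200:370],None,fx=3.5,fy=3.5,interpolation=cv2.INTER_CUBIC))
a=cv2.imread('pics/wrist3.png'); cv2.imwrite('pics/c6.png',cv2.resize(a[160:330,140:430],None,fx=2.7,fy=2.7,interpolation=cv2.INTER_CUBIC))
s=snap('side','side4.png');a=s['pixels'][:,:,::-1]; cv2.imwrite('pics/c7.png',cv2.resize(a[130:270,200:340],None,fx=4.2,fy=4.2,interpolation=cv2.INTER_CUBIC))
E
```

```text
wrist3.png cam [ 0.4363 -0.1994  0.2354]
knob [ 0.4355 -0.1982  0.062 ]
blk near top edge [ 0.4831 -0.2106  0.06  ]
body corner [ 0.4631 -0.2337  0.022 ]
body corner [ 0.4767 -0.1793  0.022 ]
(0.5003, -0.215, 0.06) 284.8 249.8
(0.5003, -0.215, 0.046) 284.7 241.9
(0.5011, -0.2153, 0.0368) 284.6 238.4
(0.5011, -0.2153, 0.067) 284.6 255.7
wrist4.png cam [ 0.4368 -0.1993  0.2644]
knob [ 0.4364 -0.1985  0.062 ]
blk near top edge [ 0.4842 -0.2105  0.06  ]
body [ 0.4642 -0.2349  0.022 ]
body [ 0.4781 -0.1792  0.022 ]
(0.5003, -0.215, 0.06) 284.2 232.6
(0.5003, -0.215, 0.046) 284.2 226.5
(0.5011, -0.2153, 0.0368) 284.0 224.0
(0.5011, -0.2153, 0.067) 284.1 237.2
```

View pics/c5.png

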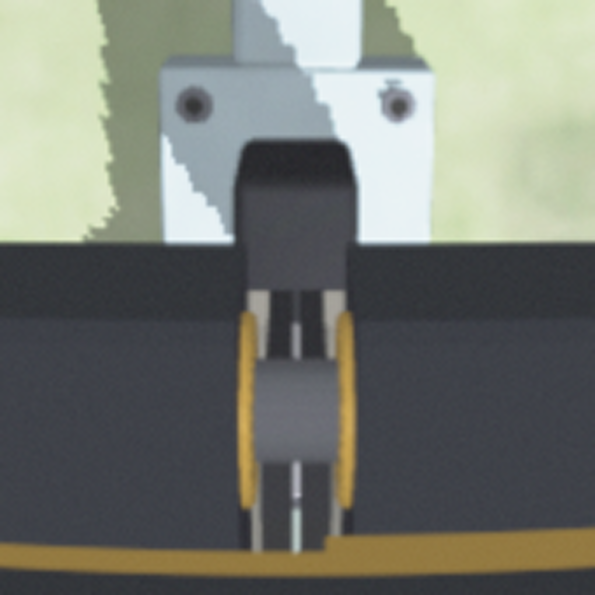

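View pics/c7.png

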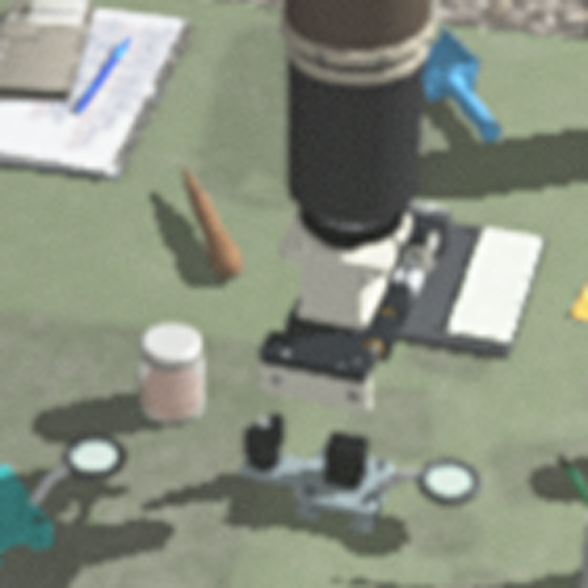

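```bash
python3 - <<'E'
from h import *
s=load('side4.png')
for X in((.5003,-.215,.06),(.5011,-.2153,.067),(.5011,-.2153,.10),(.5011,-.2153,.15)):
    u,v=proj(s,X);print(X,u,v,((u-200+.5)*4.2),((v-130+.5)*4.2))
E
```

```text
(0.5003, -0.215, 0.06) 282.1217717800884 235.2073726129389 347.0114414763713 443.9709649743435
(0.5011, -0.2153, 0.067) 282.40935949716413 233.63803516762974 348.21930988808936 437.3797477040449
(0.5011, -0.2153, 0.1) 282.6098231376063 225.78711052868204 349.0612571779466 404.4058642204646
(0.5011, -0.2153, 0.15) 282.92279529358973 213.52992111869722 350.3757402330769 352.92566869852834
```

View pics/c6.png

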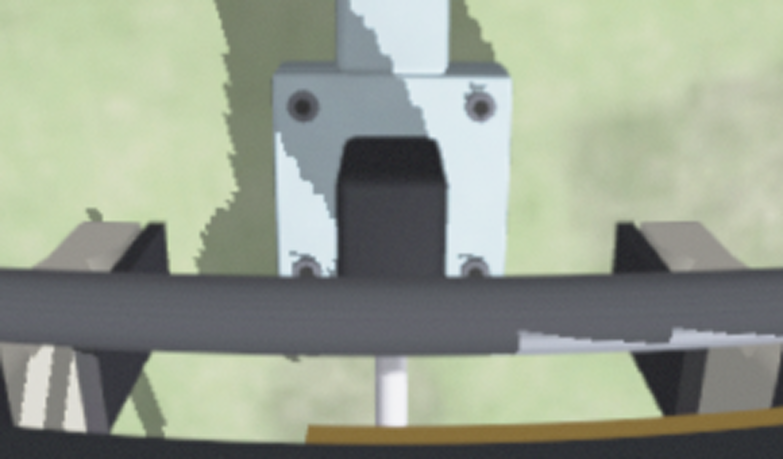

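```bash
python3 - <<'E'
from h import *
print(ctrl.tcp_to_grasp,[x for x in dir(ctrl) if x[0]!='_'],[x for x in dir(sensors) if x[0]!='_'])
s=load('side0.png')
a=s['pixels'][:,:,::-1].copy(); a=cv2.resize(a[230:340,60:190],None,fx=5,fy=5,interpolation=cv2.INTER_CUBIC)
for dz in(0,.019,.037,.066):
    u,v=proj(s,(.153,-.657,.187+dz)); p=(int((u-60)*5),int((v-230)*5));print(dz,p); cv2.circle(a,p,3,(0,0,255),-1)
cv2.imwrite('pics/c8.png',a)
E
```

```text
0.0188 ['PlanningError', 'tcp_to_grasp'] ['get_obs']
0 (365, 404)
0.019 (359, 378)
0.037 (353, 353)
0.066 (344, 311)
```

View pics/c8.png

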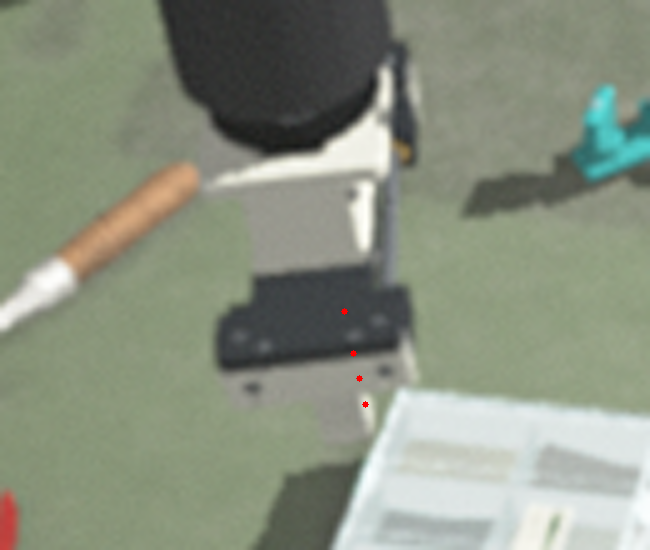

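>>> drive_tool --pt "0 0 0 0 0 0" --pt "0 0 0 0 0 0" --pt "0 0 0 0 0 0" --pt "0 0 0 0 0 0" --pt "0 0 0 0 0 0" --pt "0 0 0 0 0 0" --pt "0 0 0 0 0 0" --fingers 0.5

```text
clock: 6.2
tool_pos: [0.5009, -0.2153, 0.0666]
orientation: [-180.0, -0.0, 76.0]
force: [0.0, -0.5, 0.7]
opening: 0.0509
```

>>> drive_tool --pt "0 -0.006 0.1 0 0 0" --pt "0 -0.006 0.2 0 0 0" --pt "0 -0.006 0.3 0 0 0" --pt "0 -0.006 0.36 0 0 0" --pt "0 -0.006 0.38 0 0 0" --pt "0 -0.006 0.38 0 0 0"

```text
clock: 6.8
tool_pos: [0.4999, -0.2151, 0.0095]
orientation: [-179.9, -0.0, 76.0]
force: [0.3, 0.3, 0.4]
opening: 0.0655
```

```bash
python3 - <<'E'
from h import *
go([.5003,-.215,.0],75.95)
a=snap('wrist','wrist5.png')['pixels'][:,:,::-1]
s=snap('side','side5.png');b=s['pixels'][:,:,::-1]; 
cv2.imwrite('pics/c9.png',np.hstack([cv2.resize(a[110:310,190:380],(400,421),interpolation=cv2.INTER_CUBIC),cv2.resize(b[190:270,240:316],(400,421),interpolation=cv2.INTER_CUBIC)]))
E
```

```text
t 6.8 at [ 0.4999 -0.2151  0.0095] [-1.7994e+02 -3.0000e-02  7.5980e+01] F [0.3 0.3 0.4] M [-0.02 -0.05 -0.06]
cmd [0.001  0.0026 0.0632] [-0.001  -0.0005  0.0004]
```

View pics/c9.png

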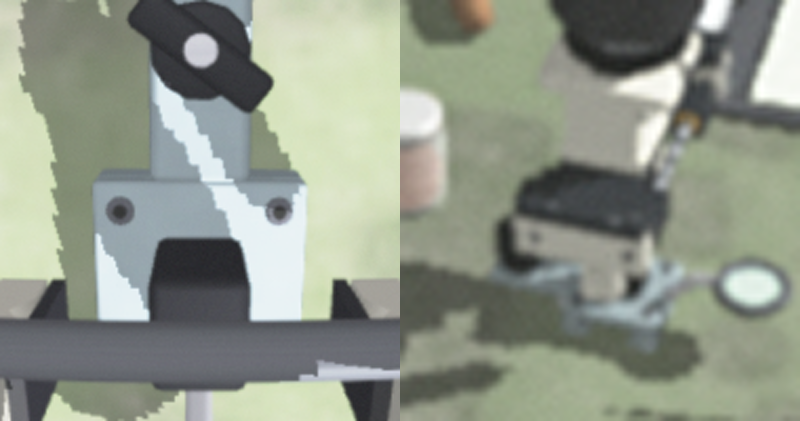

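>>> drive_tool --pt "0.001 0.003 0.02 0 0 0" --pt "0.001 0.003 0.04 0 0 0" --pt "0.001 0.003 0.04 0 0 0"

```text
clock: 7.2
tool_pos: [0.5008, -0.215, 0.004]
orientation: [180.0, -0.0, 76.0]
force: [-0.2, -0.1, 0.3]
opening: 0.0657
```

>>> drive_tool --pt "0 0 0 0 0 0" --pt "0 0 0 0 0 0" --pt "0 0 0 0 0 0" --pt "0 0 0 0 0 0" --pt "0 0 0 0 0 0" --pt "0 0 0 0 0 0" --pt "0 0 0 0 0 0" --pt "0 0 0 0 0 0" --fingers -1

```text
clock: 8.0
tool_pos: [0.5007, -0.2151, 0.004]
orientation: [180.0, -0.0, 76.0]
force: [-0.4, 0.5, -0.3]
opening: 0.0239
```

>>> drive_tool --pt "0 0 -0.05 0 0 0" --pt "0 0 -0.12 0 0 0" --pt "0 0 -0.2 0 0 0" --pt "0 0 -0.2 0 0 0" --pt "0 0 -0.2 0 0 0"

```text
clock: 8.5
tool_pos: [0.5011, -0.215, 0.0346]
orientation: [179.9, -0.1, 76.0]
force: [-0.0, -0.1, -4.5]
opening: 0.0241
```

```bash
python3 - <<'E'
from h import *
snap('wrist','wrist6.png')
o=sensors.get_obs();print(o['opening'],o['force'],torail(o['tool_pos']))
p=rail(-.145,0); go([*p,.034],77.64)
E
```

```text
0.02366276713329461 [ 0.113696    0.69491626 -4.39162353] [-0.27703166 -0.01667811]
t 8.55 at [ 0.5006 -0.215   0.0341] [ 1.7998e+02 -6.0000e-02  7.5960e+01] F [ 0.1  0.7 -4.4] M [-0.04 -0.   -0.03]
cmd [ 0.8766 -0.1369  0.0015] [ 0.0004 -0.001  -0.0279]
```

View pics/wrist6.png

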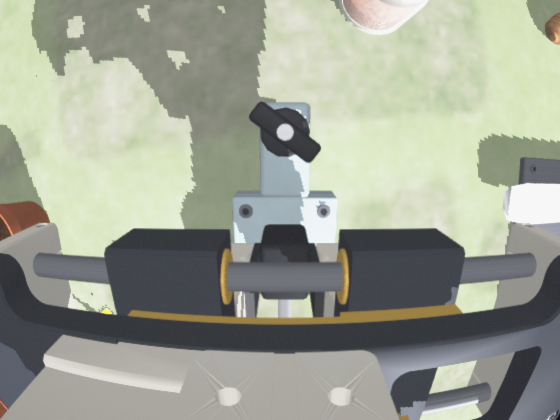

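```bash
python3 - <<'E'
from h import *
a=cv2.imread('pics/wrist6.png'); cv2.imwrite('pics/c10.png',cv2.resize(a[90:260,205:370],None,fx=3.5,fy=3.5,interpolation=cv2.INTER_CUBIC))
E
```

```text
(no output)
```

View pics/c10.png

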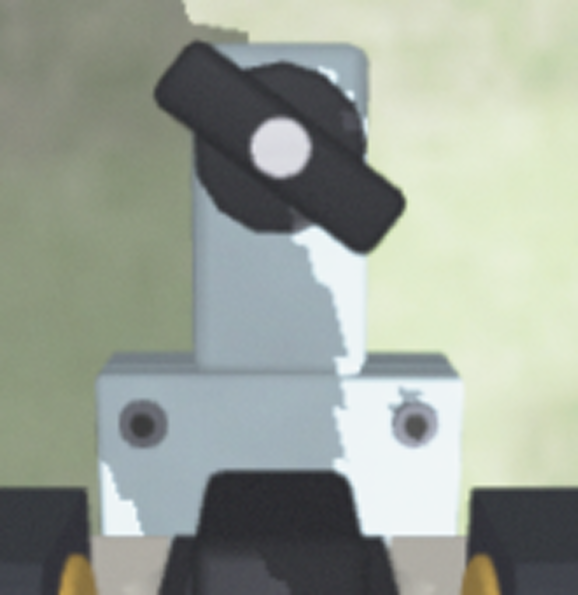

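>>> drive_tool --pt "0.2 -0.137 0 0 0 -0.028" --pt "0.45 -0.137 0 0 0 -0.028" --pt "0.7 -0.137 0 0 0 -0.028" --pt "0.875 -0.137 0 0 0 -0.028" --pt "0.875 -0.137 0 0 0 -0.028" --pt "0.875 -0.137 0 0 0 -0.028"

```text
clock: 9.15
tool_pos: [0.5122, -0.0821, 0.0338]
orientation: [-180.0, -0.0, 77.7]
force: [-0.9, -0.3, -3.2]
opening: 0.0233
```

```bash
python3 - <<'E'
from h import *
p=rail(-.145,0); go([*p,.034],77.64)
snap('wrist','wrist7.png');snap('top','top7.png');snap('side','side7.png')
a=cv2.imread('pics/side7.png'); cv2.imwrite('pics/c11.png',cv2.resize(a[150:260,240:360],None,fx=5,fy=5,interpolation=cv2.INTER_CUBIC))
E
```

```text
t 9.15 at [ 0.5122 -0.0821  0.0338] [-1.7997e+02 -4.0000e-02  7.7730e+01] F [-0.9 -0.3 -3.2] M [-0.03  0.   -0.06]
cmd [-0.0019  0.0034 -0.0016] [-0.0005 -0.0007  0.0015]
```

View pics/wrist7.png

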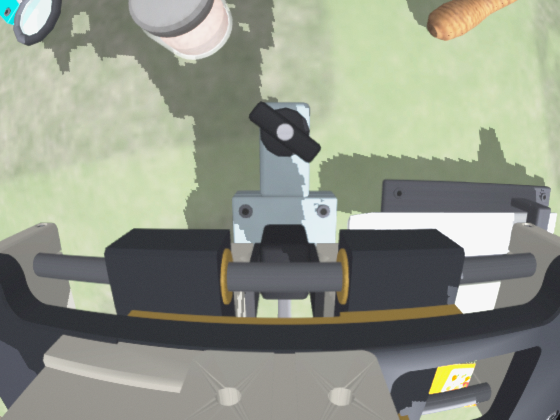

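View pics/c11.png

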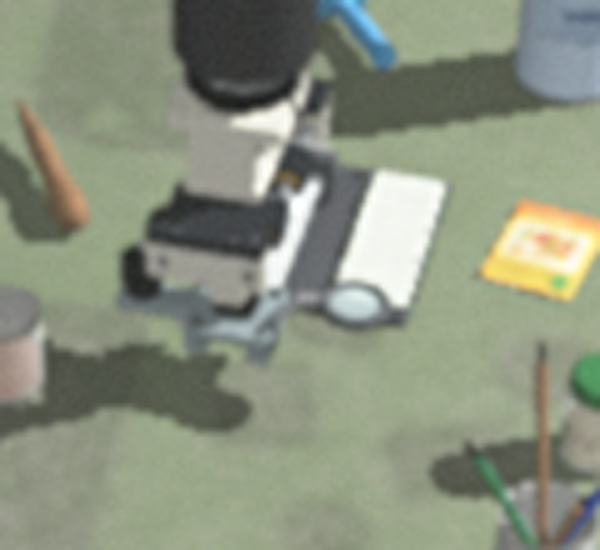

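```bash
python3 - <<'E'
from h import *
a=cv2.imread('pics/wrist7.png'); cv2.imwrite('pics/c12.png',cv2.resize(a[160:250,210:420],None,fx=3.8,fy=3.8,interpolation=cv2.INTER_CUBIC))
s=load('wrist7.png');g=cv2.cvtColor(s['pixels'],cv2.COLOR_RGB2GRAY)
o=sensors.get_obs()
print('tcp',torail(o['tool_pos']))
for u in range(370,440,10):
    col=g[195:228,u].astype(float);print(u,np.argmax(np.diff(col))+195.5, end=' ');print((torail(onz(s,u,np.argmax(np.diff(col))+195.5,.03,True))*1e3).round(1))
E
```

```text
tcp [-0.14596388  0.00042628]
370 212.5 [-88.7  16.4]
380 212.5 [-81.8  16.4]
390 212.5 [-74.8  16.4]
400 212.5 [-67.6  16.5]
410 212.5 [-60.3  16.5]
420 212.5 [-52.8  16.5]
430 212.5 [-45.   16.5]
```

View pics/c12.png

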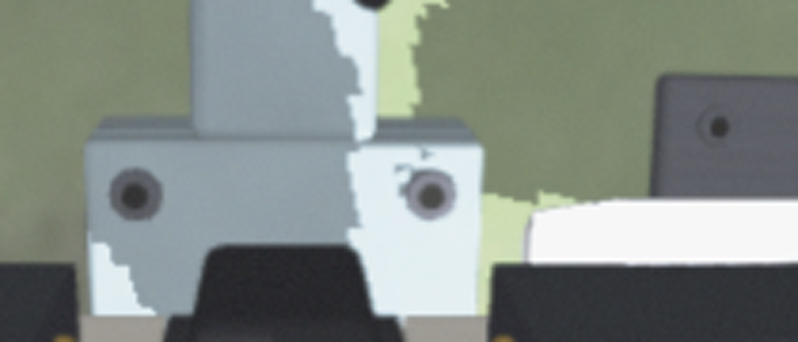

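```bash
python3 - <<'E'
from h import *
s=load('wrist1.png')
c2=lambda u,v:((u+.5)/5-.5+245,(v+.5)/5-.5+145)
sc=[onz(s,*c2(*p),.022,True)[:2] for p in((151,300),(343,301),(337,484),(151,483))]
a=np.radians(75.95);ex=np.array([np.cos(a),np.sin(a)]);ny=np.array([-np.sin(a),np.cos(a)]);c=np.mean(sc,0)
print([((ex@(p-c)*1e3).round(1),(ny@(p-c)*1e3).round(1)) for p in sc])
s=load('wrist7.png')
c3=lambda u,v:((u+.5)/3.8-.5+210,(v+.5)/3.8-.5+160)
for nm,p,z in(('scr',(135,195),.052),('scr',(430,194),.052),('corner',(86,142),.052),('corner',(483,142),.052)):
  print(nm,(torail(onz(s,*c3(*p),z,True))*1e3).round(1))
print('knob',(torail(onz(s,285,131.5,.092,True))*1e3).round(1))
E
```

```text
[(np.float64(-22.0), np.float64(22.1)), (np.float64(22.0), np.float64(22.2)), (np.float64(21.9), np.float64(-22.2)), (np.float64(-22.0), np.float64(-22.1))]
scr [-166.9   22.8]
scr [-122.7   23. ]
corner [-174.1   30.9]
corner [-115.   31.]
knob [-144.5   67.2]
```

```bash
python3 - <<'E'
from h import *
p=rail(-.142,-.0002); go([*p,.0207],77.64)
E
```

```text
t 9.3 at [ 0.512  -0.0833  0.0339] [-1.7998e+02 -4.0000e-02  7.7600e+01] F [ 0.4 -0.3 -4. ] M [-0.05 -0.06  0.01]
cmd [0.0264 0.0042 0.0881] [-0.0003 -0.0007 -0.0007]
```

>>> drive_tool --pt "0.026 0.0042 0.03 0 0 0" --pt "0.026 0.0042 0.06 0 0 0" --pt "0.026 0.0042 0.088 0 0 0" --pt "0.026 0.0042 0.088 0 0 0" --pt "0.026 0.0042 0.088 0 0 0"

```text
clock: 9.8
tool_pos: [0.5133, -0.0798, 0.0205]
orientation: [-180.0, -0.0, 77.6]
force: [-0.2, 0.1, -3.7]
opening: 0.0237
```

```bash
python3 - <<'E'
from h import *
o=sensors.get_obs();print(torail(o['tool_pos']))
p=rail(-.1,-.0002); go([*p,.0207],77.64)
snap('side','side8.png')
a=cv2.imread('pics/side8.png'); cv2.imwrite('pics/c13.png',cv2.resize(a[170:230,265:335],None,fx=8,fy=8,interpolation=cv2.INTER_CUBIC))
E
```

```text
[-1.42269298e-01 -9.99171287e-05]
t 9.8 at [ 0.5133 -0.0798  0.0205] [-1.7995e+02 -2.0000e-02  7.7590e+01] F [-0.2  0.1 -3.7] M [-0.02 -0.1   0.01]
cmd [ 0.2818  0.0004 -0.0013] [-0.0008 -0.0004 -0.0009]
```

View pics/c13.png

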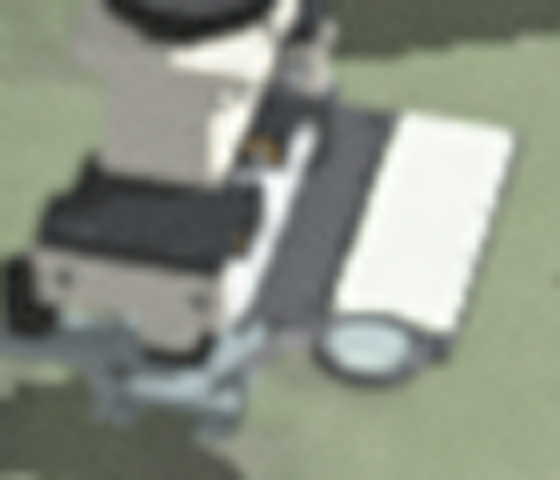

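>>> drive_tool --pt "0.03 0 0 0 0 0" --pt "0.06 0 0 0 0 0" --pt "0.09 0 0 0 0 0" --pt "0.12 0 0 0 0 0" --pt "0.14 0 0 0 0 0" --pt "0.14 0 0 0 0 0"

```text
clock: 10.45
tool_pos: [0.5181, -0.0587, 0.0207]
orientation: [-180.0, -0.0, 77.6]
force: [-0.2, -1.0, -3.9]
opening: 0.024
```

>>> drive_tool --pt "0.03 0 0 0 0 0" --pt "0.06 0 0 0 0 0" --pt "0.09 0 0 0 0 0" --pt "0.12 0 0 0 0 0" --pt "0.14 0 0 0 0 0" --pt "0.14 0 0 0 0 0"

```text
clock: 11.05
tool_pos: [0.5228, -0.0378, 0.0208]
orientation: [-180.0, -0.0, 77.7]
force: [-0.1, -0.7, -4.6]
opening: 0.0238
```

```bash
python3 - <<'E'
from h import *
o=sensors.get_obs();print(torail(o['tool_pos']),o['opening'])
p=rail(-.04,0); go([*p,.0207],77.64)
s=snap('wrist','wrist9.png')
E
```

```text
[-0.09916051 -0.00042093] 0.02380623400069114
t 11.05 at [ 0.5228 -0.0378  0.0208] [-1.7999e+02 -4.0000e-02  7.7660e+01] F [-0.1 -0.7 -4.6] M [ 0.01 -0.09  0.  ]
cmd [ 0.3944 -0.0027  0.0006] [-0.0001 -0.0007  0.0004]
```

View pics/wrist9.png

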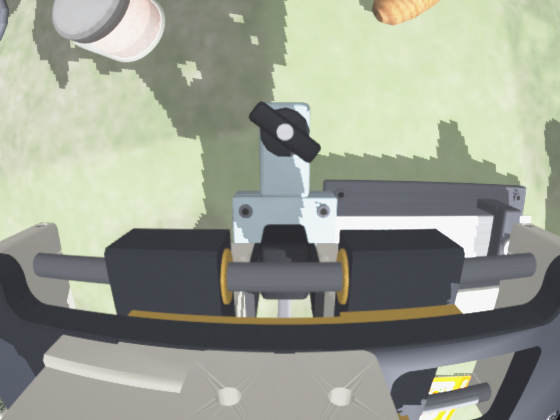

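>>> drive_tool --pt "0.06 -0.001 0 0 0 0" --pt "0.12 -0.001 0 0 0 0" --pt "0.18 -0.001 0 0 0 0" --pt "0.24 -0.001 0 0 0 0" --pt "0.3 -0.001 0 0 0 0" --pt "0.36 -0.001 0 0 0 0" --pt "0.39 -0.001 0 0 0 0" --pt "0.39 -0.001 0 0 0 0"

```text
clock: 11.9
tool_pos: [0.5353, 0.0199, 0.0207]
orientation: [-180.0, -0.0, 77.7]
force: [-0.3, -0.3, -3.3]
opening: 0.0234
```

>>> drive_tool --pt "0 0 0 0 0 0" --pt "0 0 0 0 0 0" --pt "0 0 0 0 0 0"

```text
clock: 12.2
tool_pos: [0.5351, 0.0197, 0.0207]
orientation: [-180.0, -0.0, 77.7]
force: [0.3, -0.2, -4.3]
opening: 0.0233
```

```bash
python3 - <<'E'
from h import *
o=sensors.get_obs();print(torail(o['tool_pos']),o['opening'])
p=rail(.005,0); go([*p,.0207],77.64)
s=snap('wrist','wrist10.png');snap('top','top10.png')
a=cv2.imread('pics/top10.png'); cv2.imwrite('pics/c14.png',cv2.resize(a[140:250,205:325],None,fx=5,fy=5,interpolation=cv2.INTER_CUBIC))
E
```

```text
[-0.04044434 -0.0001318 ] 0.023335287668707978
t 12.2 at [0.5351 0.0197 0.0207] [-1.7998e+02 -4.0000e-02  7.7690e+01] F [ 0.3 -0.2 -4.3] M [-0.   -0.07  0.01]
cmd [ 0.303  -0.0006  0.0005] [-0.0003 -0.0006  0.0008]
```

View pics/wrist10.png

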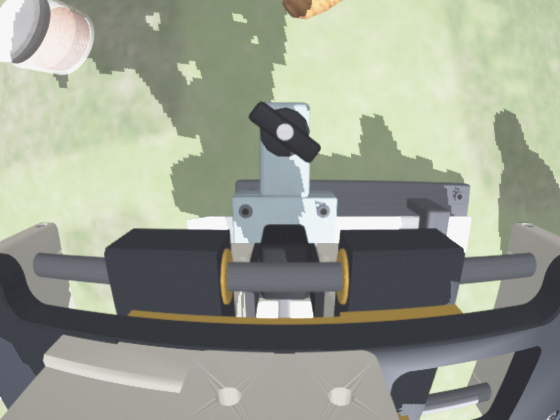

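>>> drive_tool --pt "0.06 0 0 0 0 0" --pt "0.12 0 0 0 0 0" --pt "0.18 0 0 0 0 0" --pt "0.24 0 0 0 0 0" --pt "0.28 0 0 0 0 0" --pt "0.3 0 0 0 0 0" --pt "0.3 0 0 0 0 0"

```text
clock: 13.0
tool_pos: [0.5448, 0.0641, 0.0207]
orientation: [-180.0, -0.0, 77.7]
force: [0.2, -0.5, -4.5]
opening: 0.0238
```

>>> drive_tool --pt "0.005 0 0 0 0 0" --pt "0.01 0 0 0 0 0" --pt "0.015 0 0 0 0 0" --pt "0.02 0 0 0 0 0"

```text
clock: 13.4
tool_pos: [0.5454, 0.0669, 0.0207]
orientation: [-180.0, -0.0, 77.7]
force: [0.6, -0.5, -4.6]
opening: 0.0236
```

```bash
python3 - <<'E'
from h import *
o=sensors.get_obs();print(torail(o['tool_pos']),o['opening'],EX@o['force'][:2])
s=snap('wrist','wrist11.png')
a=cv2.imread('pics/wrist11.png'); cv2.imwrite('pics/c15.png',cv2.resize(a[170:260,220:430],None,fx=3.8,fy=3.8,interpolation=cv2.INTER_CUBIC))
E
```

```text
[ 7.90363663e-03 -5.54726670e-05] 0.023617360999148483 -0.36762189713491084
```

View pics/c15.png

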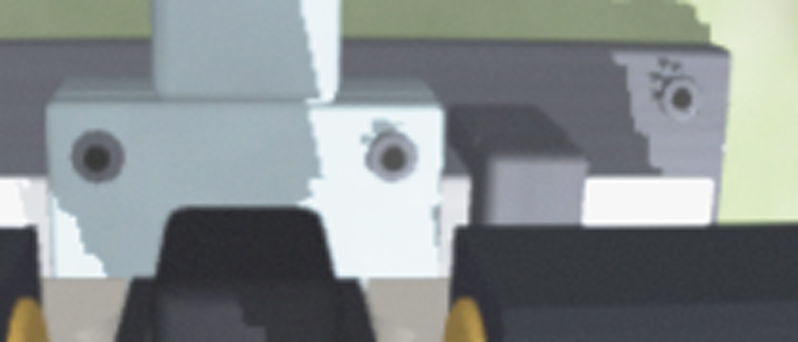

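```bash
python3 - <<'E'
from h import *
s=load('wrist11.png')
c3=lambda u,v:((u+.5)/3.8-.5+220,(v+.5)/3.8-.5+170)
for p,z in(((443,104),.0387),((48,104),.0387),((488,155),.047),((584,155),.047)): print((torail(onz(s,*c3(*p),z,True))*1e3).round(1))
E
```

```text
[37.4 30.3]
[-21.5  30.3]
[42.9 24.6]
[57.4 24.6]
```

>>> drive_tool --pt "0.005 0 0 0 0 0" --pt "0.01 0 0 0 0 0" --pt "0.015 0 0 0 0 0" --pt "0.015 0 0 0 0 0"

```text
clock: 13.85
tool_pos: [0.546, 0.0694, 0.0207]
orientation: [-180.0, -0.0, 77.7]
force: [0.9, 0.7, -3.4]
opening: 0.0238
```

>>> drive_tool --pt "0.004 0 0 0 0 0" --pt "0.008 0 0 0 0 0" --pt "0.01 0 0 0 0 0" --pt "0.01 0 0 0 0 0"

```text
clock: 14.25
tool_pos: [0.5463, 0.0709, 0.0207]
orientation: [-180.0, -0.0, 77.7]
force: [0.5, -0.1, -4.5]
opening: 0.0239
```

>>> drive_tool --pt "0.003 0 0 0 0 0" --pt "0.006 0 0 0 0 0" --pt "0.006 0 0 0 0 0"

```text
clock: 14.55
tool_pos: [0.5465, 0.0717, 0.0207]
orientation: [-180.0, -0.0, 77.7]
force: [0.7, -1.1, -2.9]
opening: 0.0238
```

>>> drive_tool --pt "0.003 0 0 0 0 0" --pt "0.005 0 0 0 0 0" --pt "0.005 0 0 0 0 0"

```text
clock: 14.85
tool_pos: [0.5464, 0.0717, 0.0207]
orientation: [-180.0, 0.0, 77.7]
force: [2.0, -4.5, -4.0]
opening: 0.0239
```

>>> drive_tool --pt "0.002 0 0 0 0 0" --pt "0.002 0 0 0 0 0" --pt "0.002 0 0.004 0 0 0" --pt "0.002 0 0.004 0 0 0"

```text
clock: 15.25
tool_pos: [0.5463, 0.0717, 0.0202]
orientation: [-179.9, 0.1, 77.7]
force: [0.1, -4.6, -1.8]
opening: 0.0238
```

>>> drive_tool --pt "0 0 0 0 0 0" --pt "0 0 0 0 0 0" --pt "0 0 0 0 0 0" --pt "0 0 0 0 0 0" --pt "0 0 0 0 0 0" --fingers 0.0

```text
clock: 15.75
tool_pos: [0.5465, 0.072, 0.0203]
orientation: [-180.0, 0.0, 77.7]
force: [0.7, -0.2, 0.7]
opening: 0.0435
```

```bash
python3 - <<'E'
from h import *
o=sensors.get_obs();print(torail(o['tool_pos']),o['opening'],o['force'],o['moment'])
s=snap('wrist','wrist12.png')
a=cv2.imread('pics/wrist12.png'); cv2.imwrite('pics/c16.png',cv2.resize(a[90:260,220:430],None,fx=3.5,fy=3.5,interpolation=cv2.INTER_CUBIC))
E
```

```text
[ 1.31459411e-02 -1.58432110e-05] 0.043454281440243527 [ 0.70264685 -0.19387164  0.73757573] [-0.04204832 -0.02542293  0.01056766]
```

View pics/c16.png

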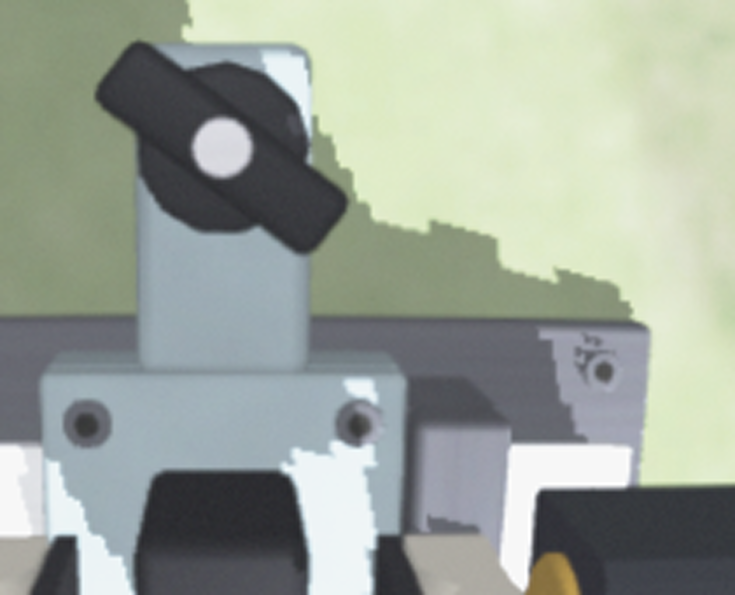

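```bash
python3 - <<'E'
from h import *
s=load('wrist12.png')
c3=lambda u,v:((u+.5)/3.5-.5+220,(v+.5)/3.5-.5+90)
k=onz(s,*c3(222,147),.078,True);print('knob',k,(torail(k)*1e3).round(1))
for u,v in((100,95),(140,42),(345,203),(305,252)): 
    p=onz(s,*c3(u,v),.078,True);print((torail(p)*1e3).round(1))
P=[onz(s,*c3(u,v),.078,True)[:2] for u,v in((100,95),(140,42),(345,203),(305,252))]
d=(P[2]+P[3]-P[0]-P[1]);print('wing dir',np.degrees(np.arctan2(d[1],d[0])),np.mean(P,0))
for p,z in(((404,378),.038),((415,425),.047),((510,430),.047)): print((torail(onz(s,*c3(*p),z,True))*1e3).round(1))
o=sensors.get_obs();print(o['joint_pos'].round(1))
go([*k[:2],.08],129.7)
E
```

```text
knob [0.48126059 0.08584507 0.078     ] [12.7 66.6]
[-2.1 73.2]
[ 2.7 79.6]
[27.7 59.9]
[22.9 53.8]
wing dir 39.6136035171789 [0.4813081  0.08595951]
[42. 30.]
[42.6 24.4]
[58.  23.6]
[  27.9   18.7  -26.9   -0.   -44.4 -130.1]
t 15.8 at [0.5464 0.072  0.0203] [-1.7995e+02  4.0000e-02  7.7730e+01] F [-0.7  0.8 -0.2] M [-0.06 -0.01  0.01]
cmd [-0.0023 -0.4443 -0.3978] [-1.000e-03  2.000e-04 -8.662e-01]
```

>>> drive_tool --pt "0 0 -0.3 0 0 0" --pt "0 0 -0.55 0 0 0" --pt "0 -0.2 -0.55 0 0 0" --pt "0 -0.444 -0.55 0 0 0" --pt "0 -0.444 -0.55 0 0 0"

```text
clock: 16.3
tool_pos: [0.478, 0.0861, 0.1031]
orientation: [-179.9, -0.0, 77.7]
force: [1.1, -0.1, -0.7]
opening: 0.044
```

>>> drive_tool --pt "0 0 0 0 0 -0.967" --pt "0 0 0 0 0 -0.967" --pt "0 0 0 0 0 -0.967" --pt "0 0 0 0 0 -0.967" --pt "0 0 0 0 0 -0.967" --pt "0 0 0 0 0 -0.967" --pt "0 0 0 0 0 -0.967" --fingers -0.32

```text
clock: 17.0
tool_pos: [0.4782, 0.0861, 0.1031]
orientation: [-180.0, -0.1, 136.1]
force: [0.2, -0.2, -0.4]
opening: 0.0301
```

>>> drive_tool --pt "0 0 0 0 0 -0.967" --pt "0 0 0 0 0 -0.967" --pt "0 0 0 0 0 -0.967" --pt "0 0 0 0 0 -0.967" --pt "0 0 0 0 0 -0.967" --pt "0 0 0 0 0 -0.967" --pt "0 0 0 0 0 -0.967"

```text
clock: 17.7
tool_pos: [0.4785, 0.0862, 0.1031]
orientation: [179.9, -0.1, -165.5]
force: [-0.4, -0.6, -0.5]
opening: 0.0298
```

>>> drive_tool --pt "0 0 0 0 0 -0.967" --pt "0 0 0 0 0 -0.967" --pt "0 0 0 0 0 -0.967" --pt "0 0 0 0 0 -0.967" --pt "0 0 0 0 0 -0.967" --pt "0 0 0 0 0 -0.967" --pt "0 0 0 0 0 -0.967"

```text
clock: 18.4
tool_pos: [0.4787, 0.0862, 0.1031]
orientation: [179.9, 0.0, -107.2]
force: [0.2, -0.1, 0.1]
opening: 0.0298
```

>>> drive_tool --pt "0 0 0 0 0 -0.967" --pt "0 0 0 0 0 -0.967" --pt "0 0 0 0 0 -0.967" --pt "0 0 0 0 0 -0.967" --pt "0 0 0 0 0 -0.967" --pt "0 0 0 0 0 -0.967" --pt "0 0 0 0 0 -0.967"

```text
clock: 19.1
tool_pos: [0.4789, 0.0862, 0.1031]
orientation: [180.0, 0.1, -48.8]
force: [-0.3, 0.2, -0.2]
opening: 0.0301
```

```bash
python3 - <<'E'
from h import *
o=sensors.get_obs();print(o['joint_pos'].round(1),o['opening'])
go([.4813,.0859,.05],-50.4)
snap('wrist','wrist13.png')
E
```

```text
[ 33.4   7.2 -29.3  -0.1 -53.6  97.9] 0.03013688637018666
t 19.1 at [0.4789 0.0862 0.1031] [ 1.7998e+02  7.0000e-02 -4.8800e+01] F [-0.3  0.2 -0.2] M [-0.16  0.08  0.  ]
cmd [ 0.0124 -0.0106  0.3542] [0.0004 0.0012 0.0267]
```

View pics/wrist13.png

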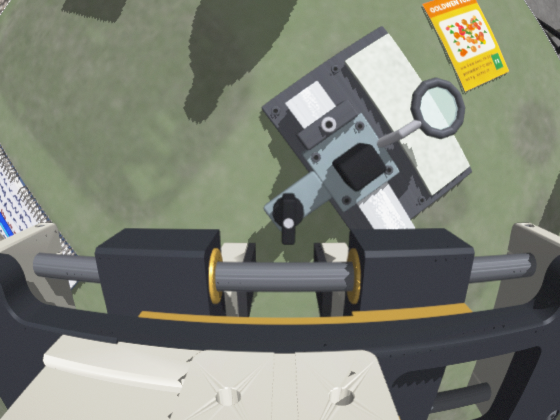

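```bash
python3 - <<'E'
from h import *
s=load('wrist13.png')
k=onz(s,289,223.5,.078,True);print(k,torail(k)*1e3)
a=cv2.imread('pics/wrist13.png'); cv2.imwrite('pics/c17.png',cv2.resize(a[90:270,250:430],None,fx=3.3,fy=3.3,interpolation=cv2.INTER_CUBIC))
E
```

```text
[0.48126462 0.08494643 0.078     ] [11.79387638 66.4532229 ]
```

View pics/c17.png

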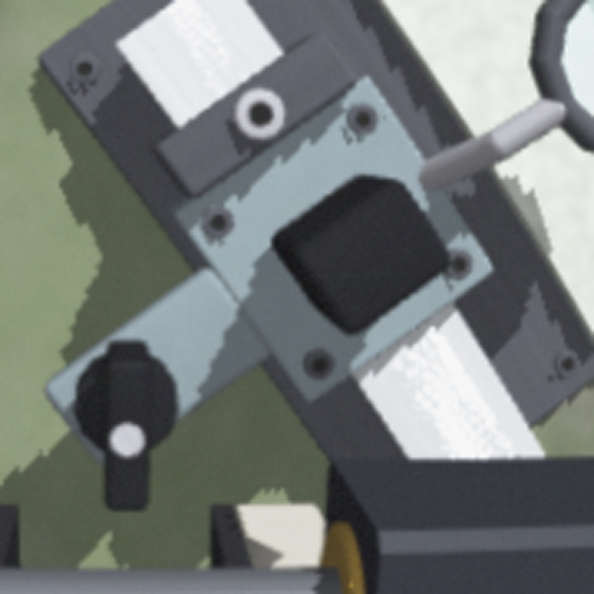

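```bash
python3 - <<'E'
from h import *
go([.4813,.0854,.016],-49.8)
E
```

```text
t 19.15 at [0.4789 0.0862 0.1031] [ 1.7998e+02  7.0000e-02 -4.8450e+01] F [0.5 0.9 0.1] M [-0.14  0.15  0.01]
cmd [ 0.0155 -0.0086  0.5809] [0.0004 0.0012 0.0225]
```

>>> drive_tool --pt "0.0155 -0.0086 0.1 0 0 0.02" --pt "0.0155 -0.0086 0.2 0 0 0.02" --pt "0.0155 -0.0086 0.3 0 0 0.02" --pt "0.0155 -0.0086 0.4 0 0 0.02" --pt "0.0155 -0.0086 0.4 0 0 0.02"

```text
clock: 19.65
tool_pos: [0.4801, 0.0847, 0.0414]
orientation: [179.8, 0.1, -49.8]
force: [-0.1, -0.6, -0.0]
opening: 0.0295
```

```bash
python3 - <<'E'
from h import *
go([.4813,.0854,.016],-49.8)
snap('wrist','wrist14.png')
a=cv2.imread('pics/wrist14.png'); cv2.imwrite('pics/c18.png',cv2.resize(a[150:330,180:420],None,fx=3.3,fy=3.3,interpolation=cv2.INTER_CUBIC))
E
```

```text
t 19.65 at [0.4801 0.0847 0.0414] [ 1.7978e+02  1.2000e-01 -4.9790e+01] F [-0.1 -0.6 -0. ] M [-0.17  0.14  0.02]
cmd [ 0.0017 -0.0098  0.1695] [0.0037 0.0019 0.0001]
```

View pics/c18.png

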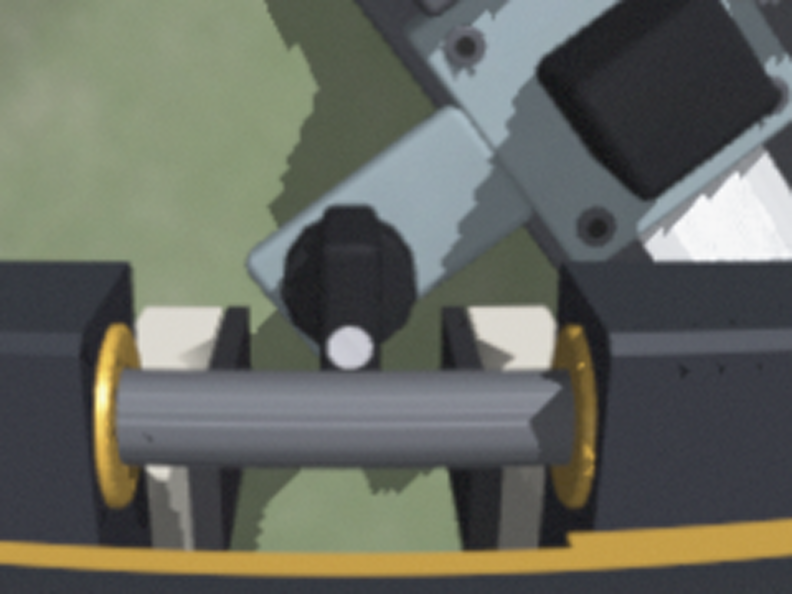

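>>> drive_tool --pt "0.0017 -0.0098 0.06 0.003 0.002 0" --pt "0.0017 -0.0098 0.12 0.003 0.002 0" --pt "0.0017 -0.0098 0.17 0.003 0.002 0" --pt "0.0017 -0.0098 0.17 0.003 0.002 0" --pt "0.0017 -0.0098 0.17 0.003 0.002 0"

```text
clock: 20.2
tool_pos: [0.482, 0.0857, 0.0169]
orientation: [-180.0, -0.0, -49.7]
force: [0.0, -0.4, -0.3]
opening: 0.03
```

```bash
python3 - <<'E'
from h import *
go([.4813,.0854,.016],-49.8)
snap('wrist','wrist15.png')
a=cv2.imread('pics/wrist15.png'); cv2.imwrite('pics/c19.png',cv2.resize(a[150:330,180:420],None,fx=3.3,fy=3.3,interpolation=cv2.INTER_CUBIC))
E
```

```text
t 20.2 at [0.482  0.0857 0.0169] [-1.7999e+02 -4.0000e-02 -4.9750e+01] F [ 0.  -0.4 -0.3] M [-0.09  0.03 -0.03]
cmd [-0.0017  0.0049  0.0059] [-0.0001 -0.0006  0.0009]
```

View pics/c19.png

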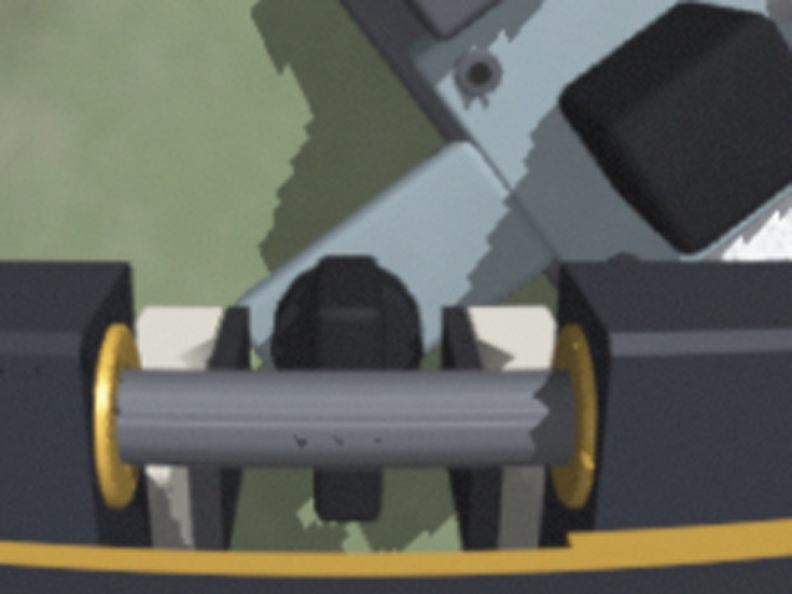

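>>> drive_tool --pt "-0.002 0.004 0 0 0 0" --pt "-0.002 0.004 0 0 0 0" --pt "-0.002 0.004 0 0 0 0" --pt "-0.002 0.004 0 0 0 0" --pt "-0.002 0.004 0 0 0 0" --pt "-0.002 0.004 0 0 0 0" --fingers -1

```text
clock: 20.85
tool_pos: [0.4818, 0.0855, 0.0173]
orientation: [-180.0, -0.1, -49.7]
force: [1.2, -3.4, -0.4]
opening: 0.0097
```

```bash
cat >> h.py <<'E'
def st(n=3):
    L=[]
    for i in range(n):
        o=sensors.get_obs(); L.append(o)
        if i<n-1: vision.snapshot('side')
    m=lambda k:np.mean([np.array(o[k]) for o in L],0)
    f=m('force');print('t',round(L[-1]['clock'],2),'pos',m('tool_pos').round(4),'rail',(torail(m('tool_pos'))*1e3).round(2),'yaw',[round(o['orientation'][2],2) for o in L],'F',f.round(2),'Frail',(EX@f[:2]).round(2),(NY@f[:2]).round(2),'M',m('moment').round(3),'Mz',[round(o['moment'][2],3) for o in L],'tau6',[round(o['tau'][5],3) for o in L],'open',L[-1]['opening'].round(4))
E
python3 -c "
from h import *
st()"
```

```text
Traceback (most recent call last):
  File "h.py", line 33, in st
    f=m('force');print('t',round(L[-1]['clock'],2),'pos',m('tool_pos').round(4),'rail',(torail(m('tool_pos'))*1e3).round(2),'yaw',[round(o['orientation'][2],2) for o in L],'F',f.round(2),'Frail',(EX@f[:2]).round(2),(NY@f[:2]).round(2),'M',m('moment').round(3),'Mz',[round(o['moment'][2],3) for o in L],'tau6',[round(o['tau'][5],3) for o in L],'open',L[-1]['opening'].round(4))
                                                                                                                                                                                                                                                                                                                                                              ^^^^^^^^^^^^^^^^^^^^^^
AttributeError: 'float' object has no attribute 'round'
```

```bash
sed -i "s/L\[-1\]\['opening'\].round(4)/round(float(L[-1]['opening']),4)/" h.py; python3 -c "
from h import *
st()"
```

```text
t 21.05 pos [0.4818 0.0855 0.0173] rail [12.49 66.06] yaw [np.float64(-49.74), np.float64(-49.74), np.float64(-49.74)] F [ 2.64 -3.2   0.65] Frail -2.56 -3.27 M [-1.248 -0.796 -0.11 ] Mz [np.float64(-0.106), np.float64(-0.162), np.float64(-0.061)] tau6 [np.float64(0.093), np.float64(0.094), np.float64(0.095)] open 0.01
```

>>> drive_tool --pt "0 0 0 0 0 0.05" --pt "0 0 0 0 0 0.1" --pt "0 0 0 0 0 0.15" --pt "0 0 0 0 0 0.2" --pt "0 0 0 0 0 0.2"

```text
clock: 21.55
tool_pos: [0.4818, 0.0857, 0.0173]
orientation: [-179.9, -0.0, -61.8]
force: [1.3, -2.0, 0.9]
opening: 0.0097
```

```bash
python3 -c "
from h import *
st()"
```

```text
t 21.65 pos [0.4818 0.0857 0.0173] rail [12.66 66.05] yaw [np.float64(-61.76), np.float64(-61.66), np.float64(-61.65)] F [ 1.3  -1.72  1.33] Frail -1.4 -1.64 M [-0.601 -0.359  0.044] Mz [np.float64(0.076), np.float64(0.003), np.float64(0.051)] tau6 [np.float64(-0.869), np.float64(-0.384), np.float64(-0.138)] open 0.0097
```

>>> drive_tool --pt "0 0 0 0 0 0.033" --pt "0 0 0 0 0 0.067" --pt "0 0 0 0 0 0.1" --pt "0 0 0 0 0 0.133"

```text
clock: 22.05
tool_pos: [0.4819, 0.0858, 0.0173]
orientation: [-179.9, -0.0, -69.6]
force: [0.8, -1.6, 0.8]
opening: 0.0098
```

```bash
python3 -c "
from h import *
st(2)"
```

```text
t 22.1 pos [0.4819 0.0858 0.0173] rail [12.73 66.05] yaw [np.float64(-69.6), np.float64(-69.73)] F [ 1.26 -1.97  0.91] Frail -1.65 -1.66 M [-0.476 -0.24   0.268] Mz [np.float64(0.277), np.float64(0.259)] tau6 [np.float64(0.286), np.float64(0.095)] open 0.0099
```

>>> drive_tool --pt "0 0 0 0 0 0.033" --pt "0 0 0 0 0 0.067" --pt "0 0 0 0 0 0.1"

```text
clock: 22.4
tool_pos: [0.4818, 0.0858, 0.0173]
orientation: [-179.9, -0.0, -75.7]
force: [0.7, -0.7, 1.2]
opening: 0.0102
```

```bash
python3 -c "
from h import *
st(2)"
```

```text
t 22.45 pos [0.4818 0.0858 0.0173] rail [12.77 66.09] yaw [np.float64(-75.68), np.float64(-75.8)] F [ 0.63 -1.27  1.06] Frail -1.1 -0.88 M [-0.528 -0.254  0.237] Mz [np.float64(0.245), np.float64(0.229)] tau6 [np.float64(0.275), np.float64(0.083)] open 0.0098
```

>>> drive_tool --pt "0 0 0 0 0 0.033" --pt "0 0 0 0 0 0.067"

```text
clock: 22.65
tool_pos: [0.4818, 0.0859, 0.0173]
orientation: [-179.9, -0.0, -79.8]
force: [0.9, -1.8, -0.3]
opening: 0.0099
```

```bash
python3 -c "
from h import *
st(3)"
```

```text
t 22.75 pos [0.4818 0.0859 0.0173] rail [12.81 66.11] yaw [np.float64(-79.76), np.float64(-79.89), np.float64(-79.74)] F [ 1.43 -1.78  0.26] Frail -1.44 -1.78 M [-0.552 -0.278  0.242] Mz [np.float64(0.313), np.float64(0.254), np.float64(0.161)] tau6 [np.float64(0.333), np.float64(0.099), np.float64(-0.688)] open 0.0095
```

>>> drive_tool --pt "0 0 0 0 0 0.033" --pt "0 0 0 0 0 0.067"

```text
clock: 22.95
tool_pos: [0.4818, 0.0859, 0.0173]
orientation: [-179.9, -0.0, -83.7]
force: [0.2, -0.9, 1.5]
opening: 0.0095
```

```bash
python3 -c "
from h import *
st(3)"
```

```text
t 23.05 pos [0.4818 0.0859 0.0173] rail [12.84 66.11] yaw [np.float64(-83.68), np.float64(-83.81), np.float64(-83.67)] F [ 0.58 -0.37  0.89] Frail -0.23 -0.65 M [-0.538 -0.248  0.257] Mz [np.float64(0.285), np.float64(0.274), np.float64(0.212)] tau6 [np.float64(0.374), np.float64(0.107), np.float64(-0.685)] open 0.0102
```

>>> drive_tool --pt "0 0 0 0 0 0.033" --pt "0 0 0 0 0 0.067"

```text
clock: 23.25
tool_pos: [0.4818, 0.0859, 0.0173]
orientation: [-179.9, -0.0, -87.6]
force: [0.1, -0.2, 0.7]
opening: 0.0095
```

```bash
python3 -c "
from h import *
st(3)"
```

```text
t 23.35 pos [0.4818 0.0859 0.0173] rail [12.86 66.13] yaw [np.float64(-87.6), np.float64(-87.73), np.float64(-87.59)] F [ 0.75 -0.89  1.05] Frail -0.71 -0.93 M [-0.478 -0.25   0.235] Mz [np.float64(0.238), np.float64(0.24), np.float64(0.225)] tau6 [np.float64(0.376), np.float64(0.105), np.float64(-0.685)] open 0.0096
```

>>> drive_tool --pt "0 0 0 0 0 0.033" --pt "0 0 0 0 0 0.067"

```text
clock: 23.55
tool_pos: [0.4818, 0.0859, 0.0173]
orientation: [-179.9, 0.0, -91.5]
force: [0.3, -1.0, 0.4]
opening: 0.0098
```

```bash
python3 -c "
from h import *
st(3)"
```

```text
t 23.65 pos [0.4818 0.0859 0.0173] rail [12.88 66.13] yaw [np.float64(-91.51), np.float64(-91.65), np.float64(-91.51)] F [ 0.54 -0.87  0.28] Frail -0.73 -0.72 M [-0.444 -0.24   0.216] Mz [np.float64(0.261), np.float64(0.228), np.float64(0.159)] tau6 [np.float64(0.378), np.float64(0.103), np.float64(-0.685)] open 0.0101
```

>>> drive_tool --pt "0 0 0 0 0 0.033" --pt "0 0 0 0 0 0.067"

```text
clock: 23.85
tool_pos: [0.4818, 0.086, 0.0173]
orientation: [-179.9, 0.0, -95.4]
force: [1.0, -0.9, 0.8]
opening: 0.0096
```

```bash
python3 -c "
from h import *
st(3)"
```

```text
t 23.95 pos [0.4818 0.086  0.0173] rail [12.92 66.14] yaw [np.float64(-95.42), np.float64(-95.56), np.float64(-95.42)] F [ 1.14 -0.83  1.07] Frail -0.56 -1.29 M [-0.408 -0.253  0.262] Mz [np.float64(0.296), np.float64(0.294), np.float64(0.195)] tau6 [np.float64(0.379), np.float64(0.103), np.float64(-0.685)] open 0.0093
```

>>> drive_tool --pt "0 0 0 0 0 0.033" --pt "0 0 0 0 0 0.067"

```text
clock: 24.15
tool_pos: [0.4818, 0.086, 0.0173]
orientation: [-179.9, 0.0, -99.3]
force: [0.4, -0.2, -0.2]
opening: 0.0098
```

```bash
python3 -c "
from h import *
st(3)"
```

```text
t 24.25 pos [0.4818 0.086  0.0173] rail [12.95 66.14] yaw [np.float64(-99.34), np.float64(-99.47), np.float64(-99.33)] F [ 0.8  -0.83  0.42] Frail -0.64 -0.96 M [-0.409 -0.227  0.254] Mz [np.float64(0.303), np.float64(0.294), np.float64(0.167)] tau6 [np.float64(0.379), np.float64(0.102), np.float64(-0.685)] open 0.0098
```

>>> drive_tool --pt "0 0 0 0 0 0.033" --pt "0 0 0 0 0 0.067"

```text
clock: 24.45
tool_pos: [0.4818, 0.086, 0.0173]
orientation: [-179.9, 0.0, -103.2]
force: [1.6, -1.3, 0.7]
opening: 0.0098
```

```bash
python3 -c "
from h import *
st(3)"
```

```text
t 24.55 pos [0.4818 0.086  0.0173] rail [12.97 66.13] yaw [np.float64(-103.25), np.float64(-103.38), np.float64(-103.24)] F [ 1.11 -0.94  0.22] Frail -0.68 -1.28 M [-0.365 -0.213  0.244] Mz [np.float64(0.3), np.float64(0.255), np.float64(0.178)] tau6 [np.float64(0.38), np.float64(0.102), np.float64(-0.685)] open 0.0096
```

>>> drive_tool --pt "0 0 0 0 0 0.033" --pt "0 0 0 0 0 0.067"

```text
clock: 24.75
tool_pos: [0.4819, 0.0861, 0.0173]
orientation: [-179.9, 0.0, -107.2]
force: [1.2, -0.1, 1.7]
opening: 0.0099
```

```bash
python3 -c "
from h import *
st(3)"
```

```text
t 24.85 pos [0.4819 0.0861 0.0173] rail [13.03 66.12] yaw [np.float64(-107.16), np.float64(-107.29), np.float64(-107.15)] F [ 1.2  -0.78  0.99] Frail -0.5 -1.34 M [-0.381 -0.211  0.208] Mz [np.float64(0.257), np.float64(0.221), np.float64(0.148)] tau6 [np.float64(0.38), np.float64(0.101), np.float64(-0.685)] open 0.0095
```

>>> drive_tool --pt "0 0 0 0 0 0.033" --pt "0 0 0 0 0 0.067"

```text
clock: 25.05
tool_pos: [0.4818, 0.0861, 0.0173]
orientation: [-179.9, 0.0, -111.1]
force: [0.5, -0.0, 0.9]
opening: 0.0098
```

```bash
python3 -c "
from h import *
st(3)"
```

```text
t 25.15 pos [0.4819 0.0861 0.0173] rail [13.04 66.12] yaw [np.float64(-111.07), np.float64(-111.2), np.float64(-111.06)] F [ 0.57 -1.09  0.68] Frail -0.94 -0.79 M [-0.325 -0.229  0.231] Mz [np.float64(0.271), np.float64(0.21), np.float64(0.213)] tau6 [np.float64(0.38), np.float64(0.101), np.float64(-0.685)] open 0.0096
```

>>> drive_tool --pt "0 0 0 0 0 0.033" --pt "0 0 0 0 0 0.067"

```text
clock: 25.35
tool_pos: [0.4819, 0.0861, 0.0173]
orientation: [-179.9, 0.1, -115.0]
force: [1.0, -1.1, 0.5]
opening: 0.01
```

```bash
python3 -c "
from h import *
st(3)"
```

```text
t 25.45 pos [0.4819 0.0861 0.0173] rail [13.08 66.12] yaw [np.float64(-114.98), np.float64(-115.11), np.float64(-114.97)] F [ 0.89 -0.41  0.42] Frail -0.21 -0.95 M [-0.269 -0.241  0.227] Mz [np.float64(0.296), np.float64(0.205), np.float64(0.179)] tau6 [np.float64(0.38), np.float64(0.101), np.float64(-0.685)] open 0.0099
```

>>> drive_tool --pt "0 0 0 0 0 0.033" --pt "0 0 0 0 0 0.067"

```text
clock: 25.65
tool_pos: [0.4819, 0.0862, 0.0173]
orientation: [-179.9, 0.1, -118.9]
force: [0.9, -0.5, 0.8]
opening: 0.0099
```

```bash
python3 -c "
from h import *
st(3)"
```

```text
t 25.75 pos [0.4819 0.0862 0.0173] rail [13.11 66.1 ] yaw [np.float64(-118.89), np.float64(-119.02), np.float64(-118.88)] F [ 1.26 -0.57  1.  ] Frail -0.28 -1.36 M [-0.287 -0.223  0.235] Mz [np.float64(0.281), np.float64(0.239), np.float64(0.186)] tau6 [np.float64(0.379), np.float64(0.101), np.float64(-0.685)] open 0.0098
```

>>> drive_tool --pt "0 0 0 0 0 0.033" --pt "0 0 0 0 0 0.067"

```text
clock: 25.95
tool_pos: [0.4819, 0.0862, 0.0173]
orientation: [-179.9, 0.1, -122.8]
force: [0.8, -0.6, 0.5]
opening: 0.0095
```

```bash
python3 -c "
from h import *
st(3)"
```

```text
t 26.05 pos [0.4819 0.0862 0.0173] rail [13.13 66.1 ] yaw [np.float64(-122.8), np.float64(-122.93), np.float64(-122.8)] F [ 0.53 -0.51  0.33] Frail -0.39 -0.63 M [-0.274 -0.238  0.214] Mz [np.float64(0.316), np.float64(0.211), np.float64(0.116)] tau6 [np.float64(0.38), np.float64(0.101), np.float64(-0.685)] open 0.0097
```

```bash
python3 - <<'E'
from h import *
snap('wrist','wrist16.png')
a=cv2.imread('pics/wrist16.png'); cv2.imwrite('pics/c20.png',cv2.resize(a[90:330,160:480],None,fx=2.5,fy=2.5,interpolation=cv2.INTER_CUBIC))
E
```

```text
(no output)
```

View pics/c20.png

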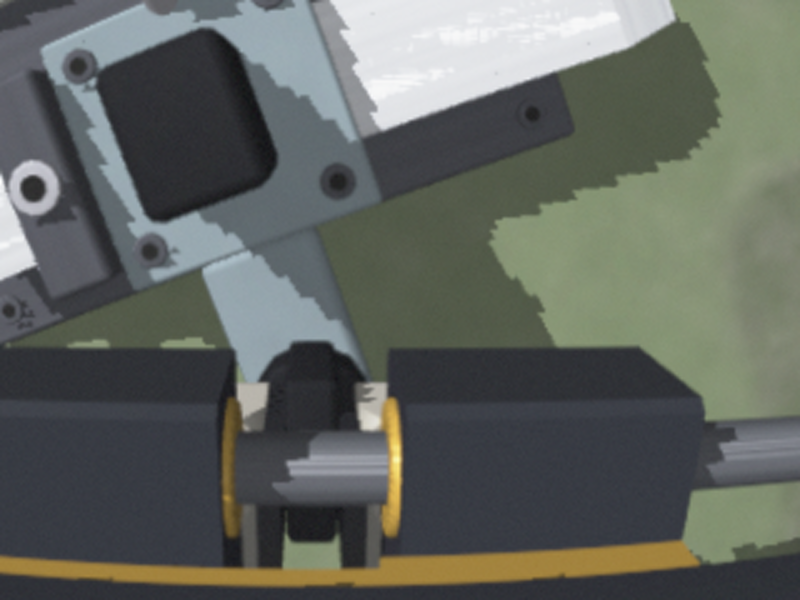

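>>> drive_tool --pt "0 0 0 0 0 0.033" --pt "0 0 0 0 0 0.067"

```text
clock: 26.3
tool_pos: [0.482, 0.0862, 0.0174]
orientation: [-179.9, 0.1, -126.7]
force: [0.1, -0.7, 0.8]
opening: 0.0099
```

```bash
python3 -c "
from h import *
st(3)"
```

```text
t 26.4 pos [0.482  0.0863 0.0174] rail [13.23 66.03] yaw [np.float64(-126.69), np.float64(-126.83), np.float64(-126.69)] F [ 0.66 -0.67  0.47] Frail -0.52 -0.79 M [-0.146 -0.218  0.261] Mz [np.float64(0.313), np.float64(0.261), np.float64(0.209)] tau6 [np.float64(0.39), np.float64(0.113), np.float64(-0.683)] open 0.0096
```

>>> drive_tool --pt "0 0 0 0 0 0.033" --pt "0 0 0 0 0 0.067"

```text
clock: 26.6
tool_pos: [0.4821, 0.0863, 0.0174]
orientation: [-179.9, 0.1, -130.6]
force: [1.3, -0.1, 0.9]
opening: 0.0098
```

```bash
python3 -c "
from h import *
st(3)"
```

```text
t 26.7 pos [0.482  0.0863 0.0174] rail [13.28 65.99] yaw [np.float64(-130.61), np.float64(-130.75), np.float64(-130.61)] F [ 1.25 -0.62  0.92] Frail -0.34 -1.36 M [-0.171 -0.23   0.226] Mz [np.float64(0.243), np.float64(0.286), np.float64(0.149)] tau6 [np.float64(0.375), np.float64(0.105), np.float64(-0.685)] open 0.0099
```

>>> drive_tool --pt "0 0 0 0 0 0.033" --pt "0 0 0 0 0 0.067"

```text
clock: 26.9
tool_pos: [0.4821, 0.0863, 0.0174]
orientation: [-179.9, 0.1, -134.5]
force: [0.8, 0.8, 1.0]
opening: 0.0095
```

```bash
python3 -c "
from h import *
st(3)"
```

```text
t 27.0 pos [0.482  0.0863 0.0174] rail [13.29 65.99] yaw [np.float64(-134.53), np.float64(-134.67), np.float64(-134.53)] F [0.52 0.21 0.33] Frail 0.32 -0.46 M [-0.181 -0.245  0.267] Mz [np.float64(0.326), np.float64(0.307), np.float64(0.169)] tau6 [np.float64(0.377), np.float64(0.103), np.float64(-0.685)] open 0.0097
```

>>> drive_tool --pt "0 0 0 0 0 0.033" --pt "0 0 0 0 0 0.067"

```text
clock: 27.2
tool_pos: [0.4821, 0.0863, 0.0174]
orientation: [-180.0, 0.1, -138.4]
force: [2.1, -0.9, 0.8]
opening: 0.0098
```

```bash
python3 -c "
from h import *
st(3)"
```

```text
t 27.3 pos [0.4821 0.0863 0.0174] rail [13.32 65.97] yaw [np.float64(-138.44), np.float64(-138.58), np.float64(-138.44)] F [ 1.29 -0.8   0.6 ] Frail -0.51 -1.43 M [-0.124 -0.224  0.236] Mz [np.float64(0.275), np.float64(0.239), np.float64(0.194)] tau6 [np.float64(0.361), np.float64(0.081), np.float64(-0.707)] open 0.01
```

>>> drive_tool --pt "0 0 0 0 0 0.033" --pt "0 0 0 0 0 0.067"

```text
clock: 27.5
tool_pos: [0.4821, 0.0864, 0.0174]
orientation: [-180.0, 0.1, -142.4]
force: [0.1, -0.3, 1.7]
opening: 0.0099
```

```bash
python3 -c "
from h import *
st(3)"
```

```text
t 27.6 pos [0.4821 0.0864 0.0174] rail [13.36 65.94] yaw [np.float64(-142.35), np.float64(-142.49), np.float64(-142.35)] F [ 0.4  -0.11  1.35] Frail -0.02 -0.41 M [-0.117 -0.157  0.284] Mz [np.float64(0.327), np.float64(0.291), np.float64(0.233)] tau6 [np.float64(0.332), np.float64(0.047), np.float64(-0.751)] open 0.0099
```

>>> drive_tool --pt "0 0 0 0 0 0.033" --pt "0 0 0 0 0 0.05"

```text
clock: 27.8
tool_pos: [0.4821, 0.0864, 0.0174]
orientation: [-180.0, 0.1, -145.3]
force: [1.0, -0.7, 1.0]
opening: 0.0097
```

```bash
python3 -c "
from h import *
st(3)"
```

```text
t 27.9 pos [0.4821 0.0863 0.0174] rail [13.33 65.97] yaw [np.float64(-145.26), np.float64(-145.33), np.float64(-145.26)] F [ 1.04 -0.69  1.11] Frail -0.45 -1.17 M [-0.146 -0.135  0.369] Mz [np.float64(0.407), np.float64(0.326), np.float64(0.373)] tau6 [np.float64(-0.22), np.float64(-0.179), np.float64(-0.568)] open 0.0097
```

>>> drive_tool --pt "0 0 0 0 0 0.018" --pt "0 0 0 0 0 0.036"

```text
clock: 28.1
tool_pos: [0.482, 0.0863, 0.0174]
orientation: [-180.0, 0.1, -147.5]
force: [1.3, -0.5, 0.6]
opening: 0.0099
```

```bash
python3 -c "
from h import *
st(4)"
```

```text
t 28.25 pos [0.482  0.0863 0.0174] rail [13.31 66.  ] yaw [np.float64(-147.46), np.float64(-147.55), np.float64(-147.46), np.float64(-147.42)] F [ 0.82 -0.43  1.31] Frail -0.25 -0.89 M [-0.161 -0.145  0.34 ] Mz [np.float64(0.369), np.float64(0.358), np.float64(0.321), np.float64(0.311)] tau6 [np.float64(0.041), np.float64(-0.082), np.float64(-0.573), np.float64(-0.42)] open 0.01
```

>>> drive_tool --pt "0 0 0 0 0 0" --pt "0 0 0 0 0 0" --pt "0 0 0 0 0 0" --pt "0 0 0 0 0 0" --fingers -0.4

```text
clock: 28.65
tool_pos: [0.4819, 0.0863, 0.0173]
orientation: [-180.0, 0.1, -147.4]
force: [0.6, 0.7, -0.2]
opening: 0.0263
```

```bash
python3 - <<'E'
from h import *
st(3)
snap('wrist','wrist17.png')
a=cv2.imread('pics/wrist17.png'); cv2.imwrite('pics/c21.png',cv2.resize(a[90:330,160:480],None,fx=2.5,fy=2.5,interpolation=cv2.INTER_CUBIC))
E
```

```text
t 28.75 pos [0.4819 0.0863 0.0173] rail [13.25 66.1 ] yaw [np.float64(-147.43), np.float64(-147.42), np.float64(-147.42)] F [ 0.08 -0.12 -0.37] Frail -0.1 -0.1 M [-0.024  0.143  0.04 ] Mz [np.float64(0.055), np.float64(0.029), np.float64(0.036)] tau6 [np.float64(-0.001), np.float64(-0.0), np.float64(-0.0)] open 0.0265
```

View pics/c21.png

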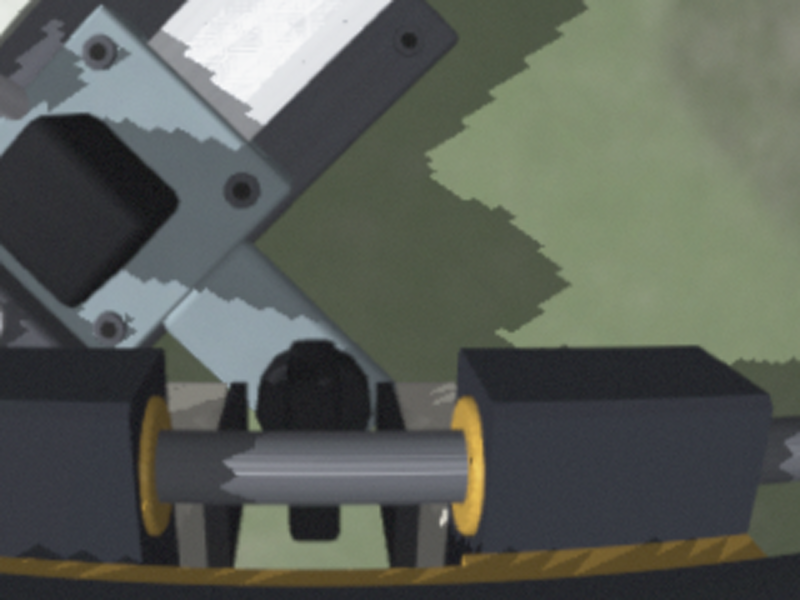

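>>> drive_tool --pt "0 0 -0.1 0 0 0" --pt "0 0 -0.3 0 0 0" --pt "0 0 -0.6 0 0 0" --pt "0 0 -0.8 0 0 0" --pt "0 0 -0.8 0 0 0"

```text
clock: 29.3
tool_pos: [0.4845, 0.0875, 0.142]
orientation: [-179.9, 0.6, -147.4]
force: [-0.4, -0.6, 0.2]
opening: 0.0262
```

```bash
python3 - <<'E'
from h import *
st(1)
snap('wrist','wrist18.png')
a=cv2.imread('pics/wrist18.png'); cv2.imwrite('pics/c22.png',cv2.resize(a[40:240,150:350],None,fx=3,fy=3,interpolation=cv2.INTER_CUBIC))
E
```

```text
t 29.3 pos [0.4845 0.0875 0.142 ] rail [14.97 63.79] yaw [np.float64(-147.38)] F [-0.42 -0.61  0.18] Frail -0.68 0.28 M [0.014 0.156 0.016] Mz [np.float64(0.016)] tau6 [np.float64(-0.005)] open 0.0262
```

View pics/c22.png

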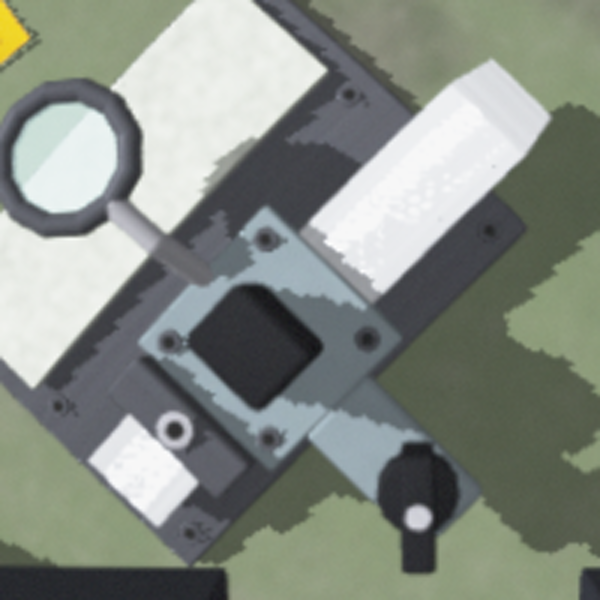

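```bash
python3 - <<'E'
from h import *
s=load('wrist18.png')
c3=lambda u,v:((u+.5)/3-.5+150,(v+.5)/3-.5+40)
F=lambda u,v,z:(torail(onz(s,*c3(u,v),z,True))*1e3)
S=[F(*p,.038) for p in((266,239),(368,339),(269,438),(168,343))]
print(np.round(S,1),'c',np.mean(S,0).round(2))
d=S[2]-S[1];e=S[3]-S[0];print('yaw err deg',np.degrees(np.arctan2(d[1],d[0])),np.degrees(np.arctan2(e[1],e[0])))
print('knob',F(419,517,.078).round(1),'stop back top corners',F(203,497,.047).round(1),F(248,464,.047).round(1),'stop screw',F(174,429,.047).round(1),'stop front',F(150,356,.047).round(1))
print('bar edge',F(380,302,.03).round(1),F(302,228,.03).round(1),F(510,190,.03).round(1),F(440,75,.03).round(1))
s2=load('wrist2.png');c4=lambda u,v:((u+.5)/4.2-.5+225,(v+.5)/4.2-.5+100)
print('stop screw wrist2',torail(onz(s2,*c4(643,168),.047,True))*1e3)
E
```

```text
[[ -9.7 -21.2]
 [ -9.6  23.2]
 [ 34.5  22.8]
 [ 35.2 -21.3]] c [12.59  0.91]
yaw err deg -0.5182563136018172 -0.1328977037134416
knob [12.3 67.1] stop back top corners [60.7 20.6] [43.  23.7] stop screw [51.4 -0.5] stop front [ 40.  -21.5]
bar edge [-20.   17.7] [-19.5 -16.4] [-74.2  21.1] [-84.9 -20.5]
stop screw wrist2 [51.54947968 -0.11507444]
```

```bash
python3 -c "
from h import *
print(ticket.close_job())"
```

```text
the job is handed in; nothing more can be done
None
```

The magnifier carriage is on the rail, pushed home against the end stop with its knob on the side away from the white plate. I turned the clamp to snug, released it and handed the job in at about 29 s. No verdict came back.

- **Sliding on and home:** It slid on freely, and I stopped when I felt about 5 N of contact at the end stop. A wrist picture taken after letting go puts its front face at rail x of about 42.6 mm and the stop face at 42.6 to 43 mm. It sits within 1 mm across and about 0.5° of straight.
- **Clamp:** I judged the bite to be at about 1.44 rad on the knob and stopped at about 1.63 rad. The moment was then about 0.10 to 0.12 N m above free turning, a little under the 0.15 N m that counts as snug. I estimate 12 to 27 N on the jaw after release. It can't be measured directly, so I'm least sure of this result.
- **First grip missed:** In the pictures the fingertips end about 37 mm above the reported TCP, so the first grasp closed above the grip block. I lowered the grasp to allow for this and it held; the carriage was not disturbed.
- **Bystanders:** The arm never worked near the jars, pot, dibber or scoop, and I felt no unexpected contact. I did not re-measure their positions at the end.

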